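# Charge the tumble polisher from a twist-cap shaker

## Robot

A 6-joint arm with a two-finger parallel gripper is mounted at the origin on the work surface. World frame = base frame: x ahead of the robot, y to its left, z up, the work surface at z = 0. Lengths are in m, angles in rad, forces in N, time in s.
With the tool pointing down it reaches from about 0.25 to 0.85 m from the base axis. Payload 12.5 kg.
Tool frame: the origin (TCP) lies on the centre line of the jaws, within the pads' length; the fingertips stand arm.finger_overhang ahead of it and the grasp point (between the pads) is the TCP (arm.finger_overhang is the distance from the TCP to the fingertips, in m); z points along the fingers, y is the line along which they close (so a half turn about z gives the same grasp; the last joint's range is limited). The gripper opens to 93 mm and grips with 3 to 60 N. Pads are 15 mm wide; open, the fingers measure 128 mm over their backs; the gripper's body (75 mm by 188 mm) begins 65 mm behind the grasp point.
Start: joints at [1.049, 0.351, 1.652, -0, 1.139, -0.085], TCP at [0.233, 0.498, 0.21] pointing down, gripper open.
Joint ranges: [-2.75, 2.75], [-0.79, 2.1], [0.01, 2.65], [-1.57, 4.71], [0.07, 3.14], [-2.87, 2.87]. Speed limits (rad/s): [2.22, 2.22, 2.79, 3.14, 3.14, 3.14].

## Interface

Orientations are given as a unit quaternion [x, y, z, w].
In Python, from rig import arm, optics gives the robot as it stands.
- The arm moves only by the tool move_arm, never from a script. Its argument "rows" is a list of rows, each a list of 3 entries, a list of its own where there are three numbers: the closure, from 0 (fully open) to 1 (shut), then the shift along the tool's x, y, z in mm, then the turn, a rotation vector about the tool's x, y, z in degrees. In form: [[gripper, [x, y, z], [wx, wy, wz]], ...]. A call has 1 to 12 rows; each row is the pose to reach, as a shift and turn from the pose commanded when the call began, along the tool's axes at that moment; what a row does not reach only later rows make up. A row lasts 1/12 s, in which the tool goes at most 41.7 mm and 7.16 degrees, less where a joint would pass 70% of its speed; a pose out of reach is approached as far as the arm can. A call with a gripper value outside its range is refused whole. The fingers move at their own pace and stop on an object; "squeeze" is the grip in N (left out, the last holds). Time passes only in rows, so rows that repeat a pose let the fingers close. It gives the time, the measured TCP pose, the force, the opening and the grip force at its end, in the units of the state.
- arm.read_state(): the state, without advancing time (a new reading comes with each control period).
- optics.snapshot(name): name is "side" or "top"; returns a dict with "pixels" (384x512x3 uint8, red, green, blue), "range_z" (384x512 float32, m along the optical axis (not along the pixel's ray), 0 where there is no reading), "fx", "fy", "cx", "cy" (pixels), "k1" (the pictures are not rectified: a ray, as slopes to the right and down, at radius r is drawn at 1 + k1 r^2 times it, then the intrinsics apply), "world_from_camera" (4x4, takes a point from camera to world coordinates). Camera axes: x right, y down, z forward; pixel columns grow to the right and rows downward; lengths in m; the calibration is good to about 2 mm. A picture is of the moment at which its call begins.
- arm.close_job(): hands the job in; it is judged then, once.
The state is a dict: "time_s": time; "joint_pos": joint angles; "joint_velocities": joint speeds; "tau": joint torques, N m; "ee_pos": TCP position; "eef_rot": TCP orientation; "force": force on the tool from outside, world axes, zero at the start; "torque": the same for the moment, N m; "opening": finger opening in m; "gripper_force": force on a finger pad.
Only numpy, scipy, OpenCV 4.12 (cv2) and the standard library are available. Lean on these libraries where they do the work, as an engineer would, in place of code of your own. Each camera call takes 0.05 s, during which the arm holds its last target. There are 200 camera calls.

## Task

Load the bench-top tumble polisher: pull its tilt-out hopper fully down by the yellow tab, unscrew the shaker's perforated cap and lay it on the cork mat, then get every wooden ball out of the shaker and every dark spindle blank on the bench into the hopper. Finish with the empty shaker standing upright in its wooden holder again and the hopper, with everything in it, pushed fully shut. Leave the glue bottle, the tin and the sanding block where they are.

Things in the scene. Friction and masses are not known exactly. Their poses are not given: they have to be found in the camera images.
- hopper (a joint): tilt of the hopper in rad: 0 shut (grey front panel upright; it may start ajar, up to 0.1), 0.75 fully down (43 degrees, leaning towards the robot). The hinge is stiff: the hopper stays where it is left and needs about 6 to 9 N at the tab.
- hopper_hinge (a point): middle of the hopper's hinge line, 40 mm above the bench; its frame tilts with the hopper. Shut: x into the machine, y left along the hinge line, z up; going down turns it about its -y, so z leans towards the robot. In it the front panel spans x 0..8, y -144..144, z 0..162 mm. Fully down, the panel's top edge is 157 mm above the bench, the trough's upper corners 190 mm.
- hopper_tab (a point): grip point of the hopper's yellow tab, at (-28, 0, 148) mm in the hopper_hinge frame, same axes. The tab is an upright plate 14 mm thick (along y), standing 50 mm out from the front panel towards the robot, 44 mm high. Pinch it from above across its thickness; it can pivot between the fingers.
- polisher: green machine cabinet, fixed, 250 deep x 320 wide x 222 mm high; origin on the bench, straight below the hinge line's middle (the cabinet's front face lies at its x = 0, the cabinet at x 0..250 mm); x into the machine, y left. Not to be moved.
- holder: fixed open-topped square wooden holder for the shaker, 98 x 98 mm outside, 82 x 82 mm inside, 36 mm high, floor 8 mm thick; origin under its centre on the bench, axes along its sides. It keeps the shaker's square foot from turning.
- shaker: clear flared plastic jar, outer diameter 68 mm below, 90 mm at the rim, on an orange foot 70 x 70 x 12 mm; origin under the foot's centre, z up; 0.10 to 0.16 kg. At the start its foot is on the holder's floor (origin 8 mm above the bench), its axes along the holder's. It holds 2 to 4 balls, which roll out of the open mouth when it lies on its side or a little beyond (90 to 110 degrees).
- cap: round perforated steel cap, 122 mm diameter, 26 mm skirt, 80 g; origin at the centre of the skirt's lower edge, z up. Screwed on, its origin is 92 mm above the shaker's and its x lies along the shaker's x; two teeth in the skirt (at its y and -y) hook under the lugs. Turn it anticlockwise from above by 60 to 75 degrees (a stop blocks clockwise), then lift straight off. It lies flat on its skirt.
- mat: fixed cork mat, 150 x 150 x 4 mm; origin under its centre on the bench
- glue: white glue bottle, 60 mm diameter, 170 mm high, origin under its centre; bystander
- tin: blue tin, 80 mm diameter, 100 mm high, origin under its centre; bystander
- sander: cork sanding block, 110 x 60 x 30 mm, origin under its centre; bystander
- hopper_trough (a point): middle of the trough's floor, 60 mm behind the hinge line at z = 6 mm; axes as hopper_hinge. Inside: 102 mm (x) by 250 mm (y); side walls 100 mm high, back wall 60 mm high, the panel in front. Fully down, panel and floor make a V that holds the load; its mouth lies in front of the cabinet: load from above, 20 to 80 mm on the robot's side of the hinge line.
- shaker_rim (a point): centre of the shaker's mouth, 117 mm above its origin, axes as the shaker; mouth 83 mm wide. Two lugs outside the rim at +y and -y (to radius 51 mm) hold the cap.
- shaker_handle (a point): grip point on the shaker's straight orange handle, at (-105, 0, 76) mm in the shaker's frame, same axes. The handle is a square bar along the shaker's x, 18 mm across the flats, from x = -30 to -140 mm, with one edge on top: its flats face 45 degrees up and down to either side, so take it with the gripper tilted sideways by 45 degrees. Tilting it over to the other side tips the jar.
- cap_grip (a point): grip point of the cap's red wing, 45 mm above the cap's origin, axes as the cap: a bar on the disc, 56 mm long along x, 14 mm thick along y, from 30 to 56 mm above the cap's origin; pinch it across its thickness from above
- ball0_center (a point): centre of a light wooden ball, 24 mm diameter, 12 g, at the start in the shaker (2 to 4 of the four are present)
- ball1_center (a point): centre of a light wooden ball, 24 mm diameter, 12 g, at the start in the shaker (2 to 4 of the four are present)
- ball2_center (a point): centre of a light wooden ball, 24 mm diameter, 12 g, at the start in the shaker (2 to 4 of the four are present)
- ball3_center (a point): centre of a light wooden ball, 24 mm diameter, 12 g, at the start in the shaker (2 to 4 of the four are present)
- blank0: dark wooden spindle blank lying on the bench (1 to 3 of the three are present): square middle 64 x 28 x 30 mm with round 20 mm tenons, 100 mm long in all along its x; origin at the centre of its underside, z up; 40 to 85 g
- blank1: dark wooden spindle blank lying on the bench (1 to 3 of the three are present): square middle 64 x 28 x 30 mm with round 20 mm tenons, 100 mm long in all along its x; origin at the centre of its underside, z up; 40 to 85 g
- blank2: dark wooden spindle blank lying on the bench (1 to 3 of the three are present): square middle 64 x 28 x 30 mm with round 20 mm tenons, 100 mm long in all along its x; origin at the centre of its underside, z up; 40 to 85 g
Not all that is in view belongs to the job. What is shaped like the blank2 but blue or green is not meant.

How it is judged:
By the outcome, as a careful person would: the job done as asked, in the order asked, and still so for the second after the job is handed in, with the robot touching nothing.
Of blank0, blank1, blank2 only 1 to 3 are there at a start; the rules pass over those that are not, and their reading is None.
Of ball0, ball1, ball2, ball3 only 2 to 4 are there at a start; the rules pass over those that are not, and their reading is None.
At some moment in a run one of blank0, blank1, blank2 may be knocked a few centimetres aside while the robot is not near it.
It also fails if it takes over 210 s, if anything falls off the work surface, if the arm or the gripper's body presses on something with over 40 N, if the wrist force passes 120 N, or if a joint passes its speed limit or range.

## Working session

There is one attempt and no reset: what is moved stays moved. The work goes in short steps, Python scripts to look and compute and a tool call to move; the robot and the scene stay as the last step left them, time stands still between calls to the robot, and variables do not carry over. Pictures are saved under pics/ and viewed, at most 14 in all, crops included, and the job is handed in when it is done.

Besides the shell and the picture viewer there is one more tool, called after "Request:" by a JSON object that holds its "method" and its "body", one argument or row to a line. move_arm: Moves the arm, as the interface text tells. Its arguments: {"type":"object","properties":{"rows":{"type":"array","items":{"type":"array"}},"squeeze":{"type":"number"}},"required":["rows"]}

```bash
ls; mkdir -p pics
python3 - <<'E'
from rig import arm, optics
import cv2,numpy as np
print(arm.finger_overhang, arm.read_state())
for n in("top","side"):
    s=optics.snapshot(n); np.savez(f"pics/{n}0.npz",**s)
    cv2.imwrite(f"pics/{n}0.png",cv2.resize(s["pixels"][:,:,::-1],(800,600),interpolation=cv2.INTER_CUBIC))
    print(n,s["fx"],s["fy"],s["cx"],s["cy"],s["k1"],np.round(s["world_from_camera"],3).tolist())
E
```

```text
pics
0.019 {'time_s': 0.0, 'joint_pos': array([ 1.04941702e+00,  3.51227484e-01,  1.65240550e+00, -2.58178364e-05,
        1.13910319e+00, -8.46035758e-02]), 'joint_velocities': array([-0.00093525, -0.00080972, -0.00191944, -0.00121439,  0.00090551,
        0.00197308]), 'tau': array([-1.39760836e-03, -4.97319317e+01, -2.85243541e+01,  6.98051462e-02,
        2.56834331e-02, -1.47170899e-04]), 'ee_pos': array([0.23247237, 0.49807145, 0.2097133 ]), 'eef_rot': array([ 2.16650745e-01,  9.76249009e-01, -5.49208592e-04, -1.59410966e-04]), 'force': array([ 0.38507253,  0.23887317, -0.07504372]), 'torque': array([-0.01298186,  0.01125668,  0.03405219]), 'gripper_force': 0.0, 'opening': 0.09267630779613843}
top 386.343143991091 386.343143991091 255.42168334230806 191.81028690173005 -0.047078487342100905 [[0.063, -0.973, 0.221, 0.332], [-0.998, -0.061, 0.016, -0.003], [-0.002, -0.222, -0.975, 1.172], [0.0, 0.0, 0.0, 1.0]]
side 490.6312818826354 490.6312818826354 263.7616641100071 188.29737873783938 -0.1850754118073831 [[0.929, -0.198, 0.312, 0.142], [-0.37, -0.498, 0.784, -1.076], [0.0, -0.844, -0.536, 0.893], [0.0, 0.0, 0.0, 1.0]]
```

View pics/top0.png

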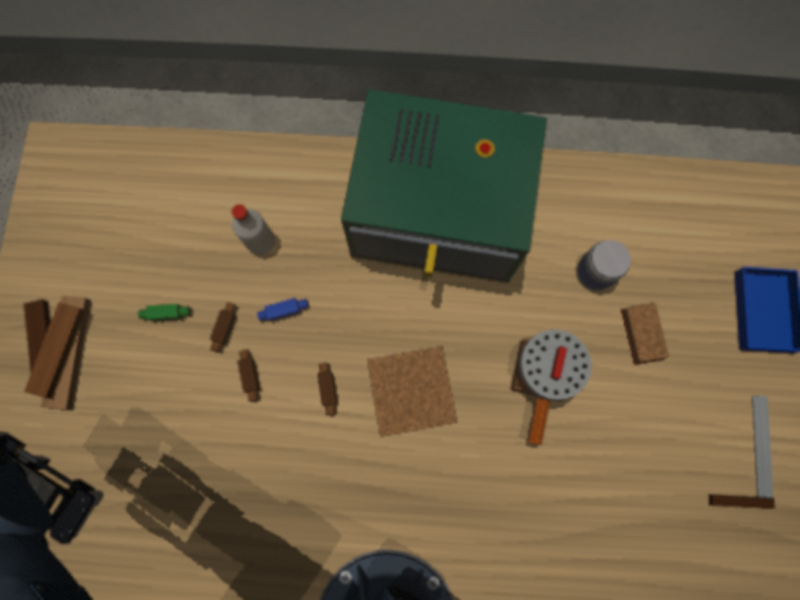

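View pics/side0.png

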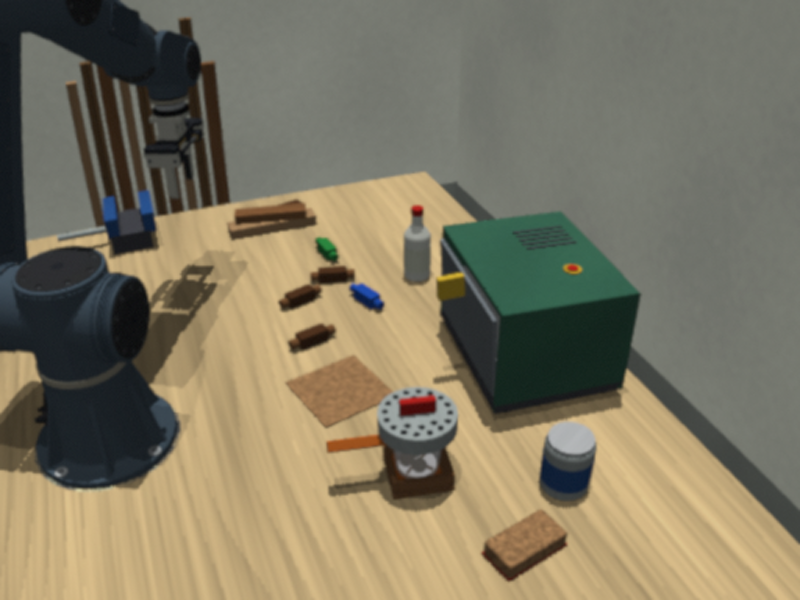

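Top view (800 px scale): the dark brown blanks at (223,327), (249,375) and (327,388) fit the description. Blue (283,310), green (165,312) and the planks at (60,350) do not. The mat is at (412,390), the cap wing at (559,363), the handle at (540,420), the tab at (431,258), the glue at (255,230), the tin at (605,265) and the sander at (646,332).

```bash
cat > h.py <<'E'
import numpy as np,cv2
from scipy.spatial.transform import Rotation as R
def cloud(s):
    h,w=s["range_z"].shape; u,v=np.meshgrid(np.arange(w),np.arange(h))
    x=(u-s["cx"])/s["fx"]; y=(v-s["cy"])/s["fy"]; a,b=x.copy(),y.copy()
    for _ in range(8):
        f=1+s["k1"]*(a*a+b*b); a,b=x/f,y/f
    z=s["range_z"]; T=s["world_from_camera"]
    return np.stack([a*z,b*z,z],-1)@T[:3,:3].T+T[:3,3]
def snap(n,name=None,crop=None):
    from rig import optics
    s=optics.snapshot(n)
    if name:
        im=s["pixels"][:,:,::-1]
        if crop: u0,v0,u1,v1=crop; im=im[v0:v1,u0:u1]   # native pixels
        k=min(800/im.shape[1],600/im.shape[0])
        cv2.imwrite(f"pics/{name}.png",cv2.resize(im,None,fx=k,fy=k,interpolation=cv2.INTER_CUBIC))
    return s,cloud(s)
def rect(P):
    (c,(w,h),a)=cv2.minAreaRect((P[:,:2]*1000).astype(np.float32))
    if w<h: w,h,a=h,w,a+90
    return np.round(c,1),round(w,1),round(h,1),round((a+90)%180-90,1)
def down(yaw,tilt=None):
    """tool z down, tool y (closing line) at yaw deg from world x"""
    c,s=np.cos(np.radians(yaw)),np.sin(np.radians(yaw))
    y=np.array([c,s,0]);z=np.array([0,0,-1.]);return R.from_matrix(np.stack([np.cross(y,z),y,z],1))
def rel(p,rot,p0,r0):
    """target p(m),rot seen from pose p0,r0 -> mm, deg in tool axes"""
    return np.round(r0.inv().apply(np.array(p)-p0)*1000,1).tolist(),np.round((r0.inv()*rot).as_rotvec(degrees=True),2).tolist()
def now():
    from rig import arm
    st=arm.read_state(); return st["ee_pos"],R.from_quat(st["eef_rot"]),st
E
python3 - <<'E'
from h import *
d={}
for n in("top","side"):
    s=dict(np.load(f"pics/{n}0.npz")); P=cloud(s); hsv=cv2.cvtColor(s["pixels"],cv2.COLOR_RGB2HSV).astype(int)
    H,S,V=hsv[...,0],hsv[...,1],hsv[...,2]; z=P[...,2]; ok=s["range_z"]>0
    print(n)
    def q(name,m):
        if m.sum()>5:
            p=P[m&ok]; print(name,len(p),rect(p),"z",np.round(np.percentile(p[:,2],[5,50,95])*1000,1),"mean",np.round(p.mean(0)*1000,1))
    q("cabtop",(abs(z-.222)<.008)&(P[...,0]>.4)&(H>50)&(H<95))
    q("tab",(H>22)&(H<34)&(S>180)&(V>90)&(z>.1))
    red=((H<5)|(H>174))&(S>190)&(P[...,0]<.6)&(z>.1)&(z<.18)&(P[...,1]<-.1)
    q("wing",red)
    q("capdisc",(z>.12)&(z<.138)&(P[...,0]<.6)&(P[...,1]<-.1)&(S<60))
    q("handle",(H>5)&(H<14)&(S>190)&(z>.06)&(z<.11)&(P[...,1]<-.1)&(P[...,0]<.5))
    m=((z>.008)&(z<.045)&(V<110)&(P[...,1]>.05)&(P[...,1]<.5)&(P[...,0]>.25)&(P[...,0]<.62)).astype(np.uint8)
    k,l,st,c=cv2.connectedComponentsWithStats(m)
    for i in range(1,k):
        if st[i,4]>25: q(f"blob{(c[i]*800/512).round()} rgb{s['pixels'][l==i].mean(0).round()}",l==i)
    q("mat",(z<.012)&(z>-.01)&(P[...,1]>-.15)&(P[...,1]<.12)&(P[...,0]>.2)&(P[...,0]<.5)&(S>100)&(V<150)&(H<18)&(H>6))
E
```

```text
top
cabtop 10085 (array([785.8, -51.8]), 319.3, 252.0, 83.6) z [219.1 222.  224.9] mean [780.  -51.6 222. ]
tab 92 (array([719.6, -63.1]), 242.1, 17.8, -16.6) z [202.  205.8 209.2] mean [627.1 -35.6 205.7]
wing 69 (array([ 471., -263.]), 50.8, 9.2, -12.8) z [151.4 156.3 159.2] mean [ 470.3 -262.4  155.8]
capdisc 1428 (array([ 472.2, -264.1]), 120.5, 118.7, -0.3) z [126.7 130.2 133.4] mean [ 471.2 -263.6  130.1]
handle 197 (array([ 374.2, -245.3]), 77.7, 19.4, -11.6) z [85.  91.1 96.6] mean [ 374.5 -244.7   90.9]
blob[287. 311.] rgb[51. 53. 83.] 90 (array([555. , 239.6]), 100.1, 24.2, -58.9) z [ 9.5 20.9 29.5] mean [556.7 232.9  20.8]
blob[168. 311.] rgb[47. 88. 42.] 229 (array([542. , 463.5]), 76.4, 26.9, -81.5) z [15.6 28.8 34.4] mean [540.1 463.6  27.4]
blob[222. 327.] rgb[72. 49. 30.] 286 (array([517.5, 355.5]), 97.1, 27.4, -11.5) z [14.5 28.8 33.3] mean [517.3 353.9  26.8]
blob[248. 375.] rgb[72. 48. 29.] 289 (array([428.3, 293.9]), 97.1, 26.8, 17.4) z [15.2 28.8 33.2] mean [427.4 292.4  27.1]
blob[327. 388.] rgb[76. 51. 31.] 290 (array([412.7, 141.4]), 97.8, 27.5, 14.0) z [18.5 
[... 667 characters left out ...]
1.] rgb[32. 73. 36.] 76 (array([534.5, 457.4]), 80.7, 24.7, -72.3) z [10.  20.  27.6] mean [534.2 450.   19.7]
blob[332. 274.] rgb[59. 40. 25.] 180 (array([517.1, 350.3]), 94.6, 33.6, -10.6) z [10.5 21.6 30.6] mean [515.9 345.   21.1]
blob[299. 296.] rgb[58. 39. 24.] 197 (array([426.9, 287. ]), 98.2, 30.6, 21.5) z [ 9.9 21.9 30.3] mean [424.8 282.7  21.3]
blob[365. 299.] rgb[25. 39. 75.] 87 (array([551.2, 231.5]), 95.3, 22.9, -62.0) z [ 9.2 17.8 26.7] mean [553.5 224.3  17.6]
blob[311. 336.] rgb[60. 40. 25.] 229 (array([410.5, 135.1]), 96.7, 30.3, 12.3) z [10.  22.4 30.3] mean [409.3 130.8  21.6]
mat 223 (array([405.5,  13. ]), 224.2, 142.8, -74.9) z [-0.8  2.7  6.4] mean [408.7 -39.8   2.8]
```

```bash
cat >> h.py <<'E'
def seq(poses,start=None):
    """poses: list of (name,p,rot); prints moves each from the former"""
    p0,r0=start or now()[:2]
    for n,p,r in poses:
        print(n,*rel(p,r,p0,r0)); p0,r0=np.array(p),r
E
python3 - <<'E'
from h import *
for n in("top","side"):
    s=dict(np.load(f"pics/{n}0.npz")); P=cloud(s); hsv=cv2.cvtColor(s["pixels"],cv2.COLOR_RGB2HSV).astype(int)
    H,S,V=hsv[...,0],hsv[...,1],hsv[...,2]; z=P[...,2]
    m=(H>20)&(H<36)&(S>150)&(V>70)&(z>.1)&(P[...,0]<.675)&(abs(P[...,1])<.1)
    p=P[m]; print(n,"tab",len(p),rect(p),np.round(np.percentile(p,[3,50,97],axis=0)*1000,1).tolist())
    # panel top edge / front face points
    a=np.radians(-6.4); ex=np.array([np.cos(a),np.sin(a)]); d=P[...,:2]-np.array([.6616,-.0379])
    X=d@ex; Y=d@np.array([-ex[1],ex[0]])
    for zz in (.06,.1,.14,.18,.195):
        f=(abs(z-zz)<.01)&(abs(X)<.04)&(abs(Y)<.13)&(abs(Y)>.02)&(S<120)
        if f.sum()>5: print(zz,f.sum(),np.round(np.median(X[f])*1000,1))
s=dict(np.load("pics/top0.npz"));P=cloud(s)
for u,v in[(367,358),(443,347),(456,420),(378,436)]: print(np.round(P[int(v*.64),int(u*.64)]*1000,1))
a=np.radians(-6.4);print("tab rel")
seq([("a",(.48,.23,.30),down(-15)),("b",(.6238,-.034,.30),down(-96.4)),("c",(.6238,-.034,.188),down(-96.4))])
E
```

```text
top tab 109 (array([630.3, -34.5]), 54.5, 17.3, -8.5) [[603.6, -43.9, 152.3], [626.6, -35.2, 205.5], [654.6, -27.4, 209.4]]
0.06 115 -0.6
0.1 126 -2.9
0.14 151 -5.2
0.18 150 -7.3
0.195 354 -6.9
side tab 250 (array([652.9,  11. ]), 146.9, 44.2, 62.3) [[603.7, -48.4, 163.7], [626.0, -42.9, 187.8], [649.4, -26.8, 205.6]]
0.06 135 -2.9
0.1 115 -4.8
0.14 104 -7.3
0.18 133 -9.4
0.195 225 -9.4
[478.5  73.7  -4.2]
[508.5 -74.5   1.4]
[ 371.7 -104.4    7.1]
[330.6  41.5   1.4]
tab rel
a [-337.7, -138.3, -90.1] [-0.05, 0.04, 79.98]
b [-217.8, 207.2, 0.0] [0.0, 0.0, 81.4]
c [0.0, 0.0, 112.0] [0.0, 0.0, 0.0]
```

Request:
{"method": "move_arm", "body": {
  "rows": [
    [0, [-338, -138, -90], [0, 0, 80]],
    [0, [-338, -138, -90], [0, 0, 80]],
    [0, [-338, -138, -90], [0, 0, 80]],
    [0, [-338, -138, -90], [0, 0, 80]],
    [0, [-338, -138, -90], [0, 0, 80]],
    [0, [-338, -138, -90], [0, 0, 80]],
    [0, [-338, -138, -90], [0, 0, 80]],
    [0, [-338, -138, -90], [0, 0, 80]],
    [0, [-338, -138, -90], [0, 0, 80]],
    [0, [-338, -138, -90], [0, 0, 80]],
    [0, [-338, -138, -90], [0, 0, 80]],
    [0, [-338, -138, -90], [0, 0, 80]]
  ]
}}

```text
time_s: 1.1
ee_pos: [0.4808, 0.2296, 0.2999]
eef_rot: [0.796, 0.606, -0.0, -0.0]
force: [-0.3, -0.1, -0.2]
opening: 0.093
gripper_force: 0.0
```

Request:
{"method": "move_arm", "body": {
  "rows": [
    [0, [-218, 207, 0], [0, 0, 81.4]],
    [0, [-218, 207, 0], [0, 0, 81.4]],
    [0, [-218, 207, 0], [0, 0, 81.4]],
    [0, [-218, 207, 0], [0, 0, 81.4]],
    [0, [-218, 207, 0], [0, 0, 81.4]],
    [0, [-218, 207, 0], [0, 0, 81.4]],
    [0, [-218, 207, 0], [0, 0, 81.4]],
    [0, [-218, 207, 0], [0, 0, 81.4]],
    [0, [-218, 207, 0], [0, 0, 81.4]],
    [0, [-218, 207, 0], [0, 0, 81.4]],
    [0, [-218, 207, 0], [0, 0, 81.4]],
    [0, [-218, 207, 0], [0, 0, 81.4]]
  ]
}}

```text
time_s: 2.1
ee_pos: [0.6238, -0.0335, 0.2997]
eef_rot: [0.998, -0.058, -0.0, -0.0]
force: [-0.4, -0.0, -0.5]
opening: 0.0931
gripper_force: 0.0
```

Request:
{"method": "move_arm", "body": {
  "rows": [
    [0, [0, 0, 40], [0, 0, 0]],
    [0, [0, 0, 80], [0, 0, 0]],
    [0, [0, 0, 113], [0, 0, 0]],
    [0, [0, 0, 113], [0, 0, 0]],
    [1, [0, 0, 113], [0, 0, 0]],
    [1, [0, 0, 113], [0, 0, 0]],
    [1, [0, 0, 113], [0, 0, 0]],
    [1, [0, 0, 113], [0, 0, 0]],
    [1, [0, 0, 113], [0, 0, 0]],
    [1, [0, 0, 113], [0, 0, 0]],
    [1, [0, 0, 113], [0, 0, 0]]
  ],
  "squeeze": 25
}}

```text
time_s: 3.02
ee_pos: [0.6241, -0.0339, 0.1877]
eef_rot: [0.998, -0.056, 0.0, 0.0]
force: [-0.1, -0.2, -0.4]
opening: 0.051
gripper_force: 0.0
```

Request:
{"method": "move_arm", "body": {
  "rows": [
    [1, [-10, 0, 3], [0, 0, 0]],
    [1, [-20.7, 0, 6.8], [0, 0, 0]],
    [1, [-30.9, 0, 11.5], [0, 0, 0]],
    [1, [-40.9, 0, 16.9], [0, 0, 0]],
    [1, [-50.3, 0, 23], [0, 0, 0]],
    [1, [-59.4, 0, 29.8], [0, 0, 0]],
    [1, [-68, 0, 37.2], [0, 0, 0]],
    [1, [-75.8, 0, 45.4], [0, 0, 0]],
    [1, [-81.4, 0, 52], [0, 0, 0]],
    [1, [-87.5, 0, 60], [0, 0, 0]],
    [1, [-88.5, 0, 61], [0, 0, 0]],
    [1, [-88.5, 0, 61], [0, 0, 0]]
  ]
}}

```text
time_s: 4.02
ee_pos: [0.5357, -0.0239, 0.1259]
eef_rot: [0.998, -0.056, -0.0, -0.0]
force: [-0.7, 0.2, -0.4]
opening: 0.0006
gripper_force: 0.0
```

Run:
```python
from h import *
s,P=snap("top","t1")
```

```text
(no output)
```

View pics/t1.png

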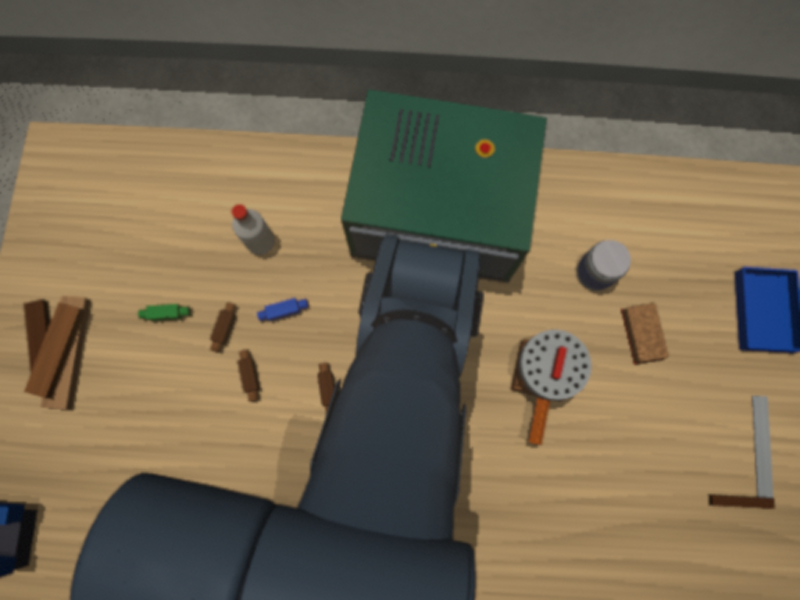

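The hopper did not move: at (431,245) the tab was still shut, because the fingers were too slow to close on it. I'll go back and grip it properly.

Request:
{"method": "move_arm", "body": {
  "rows": [
    [0.5, [0, 0, -40], [0, 0, 0]],
    [0.5, [0, 0, -80], [0, 0, 0]],
    [0.5, [0, 0, -121], [0, 0, 0]],
    [0.5, [40, 0, -121], [0, 0, 0]],
    [0.5, [88.5, 0, -121], [0, 0, 0]],
    [0.5, [88.5, 0, -121], [0, 0, 0]],
    [0.5, [88.5, 0, -90], [0, 0, 0]],
    [0.5, [88.5, 0, -61], [0, 0, 0]],
    [1, [88.5, 0, -61], [0, 0, 0]],
    [1, [88.5, 0, -61], [0, 0, 0]],
    [1, [88.5, 0, -61], [0, 0, 0]],
    [1, [88.5, 0, -61], [0, 0, 0]]
  ],
  "squeeze": 25
}}

```text
time_s: 5.07
ee_pos: [0.6249, -0.034, 0.1895]
eef_rot: [0.998, -0.056, 0.002, 0.0]
force: [-0.1, -0.6, 1.1]
opening: 0.0243
gripper_force: 0.0
```

Request:
{"method": "move_arm", "body": {
  "rows": [
    [1, [0, 0, 0], [0, 0, 0]],
    [1, [0, 0, 0], [0, 0, 0]],
    [1, [0, 0, 0], [0, 0, 0]],
    [1, [0, 0, 0], [0, 0, 0]],
    [1, [0, 0, 0], [0, 0, 0]]
  ]
}}

```text
time_s: 5.48
ee_pos: [0.6244, -0.0366, 0.1892]
eef_rot: [0.998, -0.056, 0.001, 0.002]
force: [-2.3, -13.6, 4.0]
opening: 0.0135
gripper_force: 25.0
```

Request:
{"method": "move_arm", "body": {
  "rows": [
    [1, [-5, 2.5, 1], [0, 0, 0]],
    [1, [-13, 2.5, 4], [0, 0, 0]],
    [1, [-20.7, 2.5, 6.8], [0, 0, 0]],
    [1, [-30.9, 2.5, 11.5], [0, 0, 0]],
    [1, [-40.9, 2.5, 16.9], [0, 0, 0]],
    [1, [-50.3, 2.5, 23], [0, 0, 0]],
    [1, [-59.4, 2.5, 29.8], [0, 0, 0]],
    [1, [-68, 2.5, 37.2], [0, 0, 0]],
    [1, [-75.8, 2.5, 45.4], [0, 0, 0]],
    [1, [-81.4, 2.5, 52], [0, 0, 0]],
    [1, [-87.5, 2.5, 60], [0, 0, 0]],
    [1, [-89, 2.5, 61], [0, 0, 0]]
  ]
}}

```text
time_s: 6.48
ee_pos: [0.5353, -0.0268, 0.1276]
eef_rot: [0.998, -0.056, 0.001, 0.0]
force: [-1.4, -2.4, 9.2]
opening: 0.0138
gripper_force: 25.0
```

Request:
{"method": "move_arm", "body": {
  "rows": [
    [1, [-1, 0, 1], [0, 0, 0]],
    [1, [-1, 0, 1], [0, 0, 0]]
  ]
}}

```text
time_s: 6.65
ee_pos: [0.535, -0.0268, 0.1272]
eef_rot: [0.998, -0.056, 0.002, 0.0]
force: [-4.7, -2.6, 7.9]
opening: 0.014
gripper_force: 25.0
```

Request:
{"method": "move_arm", "body": {
  "rows": [
    [0.4, [0, 0, 0], [0, 0, 0]],
    [0.4, [0, 0, 0], [0, 0, 0]],
    [0.4, [0, 0, 0], [0, 0, 0]],
    [0.4, [0, 0, 0], [0, 0, 0]],
    [0.4, [0, 0, -40], [0, 0, 0]],
    [0.4, [0, 0, -80], [0, 0, 0]],
    [0.4, [0, 0, -120], [0, 0, 0]],
    [0.4, [0, 0, -130], [0, 0, 0]]
  ]
}}

```text
time_s: 7.32
ee_pos: [0.5362, -0.0265, 0.2614]
eef_rot: [0.998, -0.056, 0.004, 0.0]
force: [0.6, 0.9, 1.2]
opening: 0.0553
gripper_force: 0.0
```

Run:
```python
from h import *
seq([("a",(.471,-.2645,.25),down(-101.5)),("b",(.471,-.2645,.152),down(-101.5))])
```

```text
a [-38.3, 243.8, 11.1] [-0.01, -0.47, 5.08]
b [0.0, 0.0, 98.0] [0.0, 0.0, 0.0]
```

Request:
{"method": "move_arm", "body": {
  "rows": [
    [0.6, [-38, 244, 11], [0, 0, 5.1]],
    [0.6, [-38, 244, 11], [0, 0, 5.1]],
    [0.6, [-38, 244, 11], [0, 0, 5.1]],
    [0.6, [-38, 244, 11], [0, 0, 5.1]],
    [0.6, [-38, 244, 11], [0, 0, 5.1]],
    [0.6, [-38, 244, 11], [0, 0, 5.1]],
    [0.6, [-38, 244, 11], [0, 0, 5.1]],
    [0.6, [-38, 244, 11], [0, 0, 5.1]],
    [0.6, [-38, 244, 11], [0, 0, 5.1]]
  ]
}}

```text
time_s: 8.07
ee_pos: [0.4691, -0.2641, 0.244]
eef_rot: [0.995, -0.101, -0.0, -0.0]
force: [0.4, -0.4, 0.2]
opening: 0.0374
gripper_force: 0.0
```

Run:
```python
from h import *
p,r,st=now(); print(p,r.as_euler('xyz',degrees=True))
s,P=snap("side","s1")
seq([("b",(.471,-.2645,.152),down(-101.5))])
```

```text
[ 0.4691394  -0.26412715  0.24397767] [-1.79974867e+02  2.13124081e-02 -1.15499992e+01]
b [1.8, 0.5, 92.1] [-0.02, 0.01, 0.01]
```

View pics/s1.png

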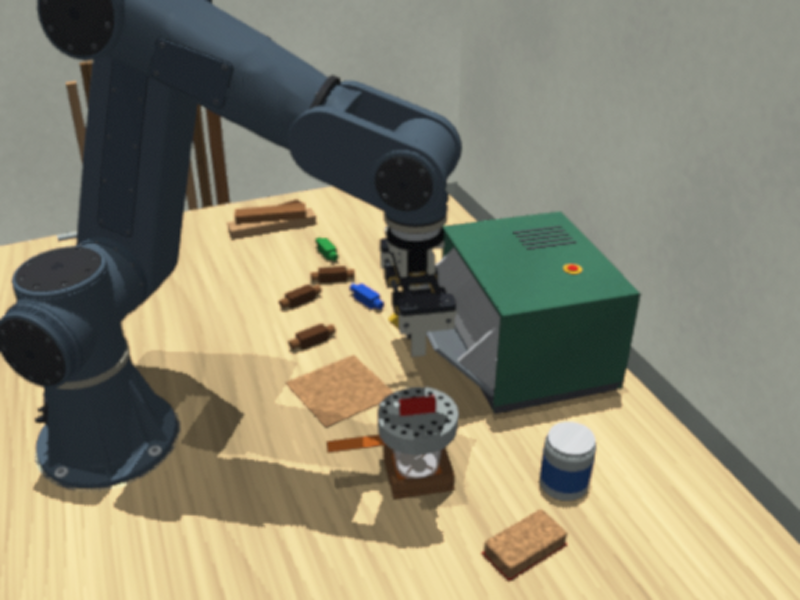

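The hopper is down (trough side plate at (475,345)), and the gripper is above the red wing at (417,405). Next I lower onto it and grip.

Request:
{"method": "move_arm", "body": {
  "rows": [
    [0.6, [2, 0, 40], [0, 0, 0]],
    [0.6, [2, 0, 75], [0, 0, 0]],
    [0.6, [2, 0, 92], [0, 0, 0]],
    [1, [2, 0, 92], [0, 0, 0]],
    [1, [2, 0, 92], [0, 0, 0]],
    [1, [2, 0, 92], [0, 0, 0]],
    [1, [2, 0, 92], [0, 0, 0]],
    [1, [2, 0, 92], [0, 0, 0]],
    [1, [2, 0, 92], [0, 0, 0]],
    [1, [2, 0, 92], [0, 0, 0]],
    [1, [2, 0, 92], [0, 0, 0]]
  ],
  "squeeze": 30
}}

```text
time_s: 9.03
ee_pos: [0.4712, -0.265, 0.1526]
eef_rot: [0.995, -0.1, 0.0, 0.0]
force: [0.4, 0.6, 0.1]
opening: 0.0005
gripper_force: 0.0
```

Run:
```python
from h import *
p,r,st=now(); print(p,st["opening"],st["gripper_force"],st["force"])
s,P=snap("side","s2",(200,120,360,240))
```

```text
[ 0.47119589 -0.26499369  0.15257426] 0.0005227634917239333 0.0 [0.43392246 0.60277538 0.12598544]
```

View pics/s2.png

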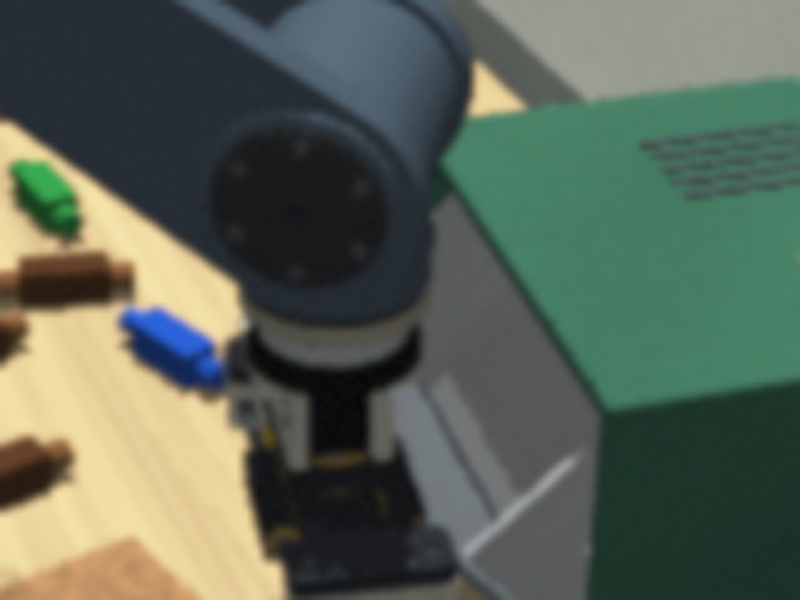

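Run:
```python
from h import *
s,P=snap("side","s3",(200,190,360,310))
```

```text
(no output)
```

View pics/s3.png

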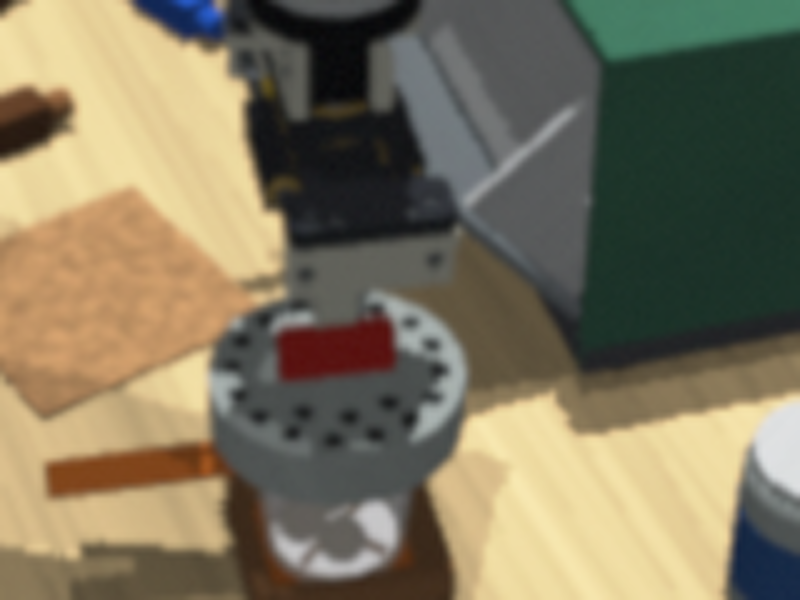

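```bash
cat >> h.py <<'E'
def proj(s,p):
    T=np.linalg.inv(s["world_from_camera"]); c=T[:3,:3]@np.array(p)+T[:3,3]; a,b=c[:2]/c[2]; f=1+s["k1"]*(a*a+b*b)
    return np.round([a*f*s["fx"]+s["cx"],b*f*s["fy"]+s["cy"]],1)
E
python3 - <<'E'
from h import *
s,P=snap("side")
for v in range(236,268,2): print(v,np.round(P[v,267]*1000).tolist(),s["pixels"][v,267])
p=now()[0]; print(proj(s,p),proj(s,p-[0,0,.019]), proj(s,(.4705,-.263,.156)))
hsv=cv2.cvtColor(s["pixels"],cv2.COLOR_RGB2HSV).astype(int);H,S=hsv[...,0],hsv[...,1]
m=((H<5)|(H>174))&(S>190)&(P[...,0]<.6)&(P[...,2]>.1)&(P[...,1]<-.1);q=P[m];print(rect(q),np.percentile(q,[3,50,97],axis=0))
E
```

```text
236 [436.0, -356.0, 286.0] [25 26 29]
238 [436.0, -356.0, 281.0] [38 40 39]
240 [438.0, -351.0, 272.0] [91 92 85]
242 [438.0, -350.0, 266.0] [96 97 89]
244 [440.0, -346.0, 257.0] [97 98 90]
246 [440.0, -346.0, 251.0] [98 98 91]
248 [439.0, -347.0, 247.0] [96 97 90]
250 [467.0, -279.0, 181.0] [95 97 89]
252 [466.0, -282.0, 178.0] [95 97 90]
254 [467.0, -279.0, 169.0] [92 79 73]
256 [471.0, -270.0, 155.0] [87 25 23]
258 [470.0, -272.0, 151.0] [89 18 17]
260 [469.0, -276.0, 148.0] [88 18 17]
262 [469.0, -274.0, 141.0] [89 19 17]
264 [471.0, -270.0, 131.0] [86 33 32]
266 [468.0, -277.0, 131.0] [76 75 73]
[266.2 255.6] [266.2 261.8] [265.7 253.9]
(array([ 470.5, -271.7]), 48.2, 10.9, -14.0) [[ 0.44756723 -0.27933319  0.13588726]
 [ 0.47003963 -0.2724302   0.14684944]
 [ 0.49326661 -0.26608371  0.15557259]]
```

Run:
```python
from h import *
def lo(P,p,z0):
    m=(np.hypot(P[...,0]-p[0],P[...,1]-p[1])<.11)&(P[...,2]>z0)&(P[...,2]<p[2]+.15); q=P[m]
    d=np.hypot(q[:,0]-p[0],q[:,1]-p[1])
    print(len(q),[(int(z*1000),int(((q[:,2]>=z)&(q[:,2]<z+.01)).sum())) for z in np.arange(z0,p[2]+.15,.01)])
s=dict(np.load("pics/side0.npz")); lo(cloud(s),(.2325,.498,.2097),.12)
s,P=snap("side"); lo(P,now()[0],.16)
```

```text
957 [(120, 0), (130, 0), (140, 0), (150, 0), (160, 0), (170, 0), (180, 0), (190, 0), (200, 0), (210, 7), (220, 27), (230, 31), (240, 39), (250, 39), (260, 29), (270, 35), (280, 31), (290, 10), (300, 77), (310, 118), (320, 123), (330, 118), (340, 218), (350, 55)]
1677 [(160, 11), (170, 27), (180, 12), (190, 0), (200, 0), (210, 0), (220, 0), (230, 0), (240, 99), (250, 192), (260, 399), (270, 167), (280, 644), (290, 105), (300, 21)]
```

Request:
{"method": "move_arm", "body": {
  "rows": [
    [0.6, [0, 0, -30], [0, 0, 0]],
    [0.6, [0, 0, -48], [0, 0, 0]],
    [0.6, [0, 0, -48], [0, 0, 0]],
    [0.6, [0, 0, -48], [0, 0, 0]],
    [0.6, [0, 0, -48], [0, 0, 0]],
    [0.6, [0, 0, -48], [0, 0, 0]],
    [0.6, [0, 0, -48], [0, 0, 0]]
  ]
}}

```text
time_s: 9.82
ee_pos: [0.4707, -0.2647, 0.1992]
eef_rot: [0.995, -0.1, -0.001, -0.0]
force: [0.2, 0.0, 0.2]
opening: 0.0365
gripper_force: 0.0
```

Run:
```python
from h import *
p,r,st=now();print(p,st["opening"])
s,P=snap("side","s4",(200,190,360,310))
m=(abs(P[...,0]-p[0])<.012)&(abs(P[...,1]-p[1])<.05)&(P[...,2]>.16)&(P[...,2]<.32);q=P[m];q=q[np.argsort(q[:,2])]
print(np.round(q[:40:3]*1000).tolist())
```

```text
[ 0.47073054 -0.2646512   0.19924277] 0.03648108683595901
[[462.0, -285.0, 205.0], [471.0, -246.0, 208.0], [469.0, -297.0, 215.0], [461.0, -295.0, 215.0], [462.0, -298.0, 217.0], [462.0, -296.0, 219.0], [467.0, -296.0, 220.0], [469.0, -298.0, 221.0], [469.0, -297.0, 223.0], [466.0, -298.0, 224.0], [467.0, -296.0, 226.0], [459.0, -298.0, 226.0], [463.0, -295.0, 229.0], [466.0, -300.0, 231.0]]
```

View pics/s4.png

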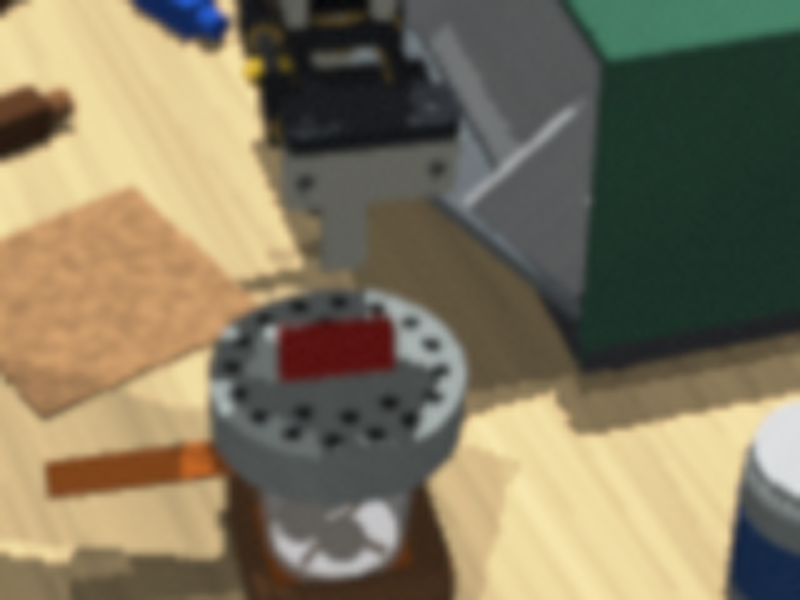

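The fingertips show at z≈205 mm while the reported TCP is at 199, so the true grasp point sits about 27 mm behind the reported TCP. The body's lower face gives the same figure. I'll correct for that and grip the wing.

Request:
{"method": "move_arm", "body": {
  "rows": [
    [0.6, [0, 0, 40], [0, 0, 0]],
    [0.6, [0, 0, 62], [0, 0, 0]],
    [0.6, [0, 0, 71], [0, 0, 0]],
    [0.6, [0, 0, 71], [0, 0, 0]],
    [1, [0, 0, 71], [0, 0, 0]],
    [1, [0, 0, 71], [0, 0, 0]],
    [1, [0, 0, 71], [0, 0, 0]],
    [1, [0, 0, 71], [0, 0, 0]],
    [1, [0, 0, 71], [0, 0, 0]],
    [1, [0, 0, 71], [0, 0, 0]],
    [1, [0, 0, 71], [0, 0, 0]]
  ],
  "squeeze": 30
}}

```text
time_s: 10.78
ee_pos: [0.4715, -0.2652, 0.13]
eef_rot: [0.995, -0.1, 0.001, 0.0]
force: [-0.7, -1.6, 6.2]
opening: 0.0134
gripper_force: 30.0
```

Request:
{"method": "move_arm", "body": {
  "rows": [
    [1, [0, 0, -1], [0, 0, -5]],
    [1, [0, 0, -1], [0, 0, -11]],
    [1, [0, 0, -1], [0, 0, -17]],
    [1, [0, 0, -1], [0, 0, -23]],
    [1, [0, 0, -1], [0, 0, -29]],
    [1, [0, 0, -1], [0, 0, -35]],
    [1, [0, 0, -1], [0, 0, -41]],
    [1, [0, 0, -1], [0, 0, -47]],
    [1, [0, 0, -1], [0, 0, -53]],
    [1, [0, 0, -1], [0, 0, -59]],
    [1, [0, 0, -1], [0, 0, -65]],
    [1, [0, 0, -1], [0, 0, -68]]
  ]
}}

```text
time_s: 11.78
ee_pos: [0.471, -0.2648, 0.1301]
eef_rot: [0.88, 0.476, -0.0, -0.0]
force: [0.5, -0.3, -0.6]
opening: 0.0138
gripper_force: 30.0
```

Request:
{"method": "move_arm", "body": {
  "rows": [
    [1, [0, 0, 0], [0, 0, 0]],
    [1, [0, 0, -10], [0, 0, 0]],
    [1, [0, 0, -20], [0, 0, 0]],
    [1, [0, 0, -40], [0, 0, 0]],
    [1, [0, 0, -80], [0, 0, 0]],
    [1, [0, 0, -120], [0, 0, 0]],
    [1, [0, 0, -120], [0, 0, 0]]
  ]
}}

```text
time_s: 12.37
ee_pos: [0.4735, -0.2664, 0.2588]
eef_rot: [0.881, 0.472, 0.003, 0.005]
force: [1.0, 0.9, 0.1]
opening: 0.0139
gripper_force: 30.0
```

Run:
```python
from h import *
p,r,st=now();print(p,st["opening"],st["force"])
s,P=snap("side","s5",(150,60,390,240))
s2,P2=snap("top")
mc=P2[(P2[...,2]<.012)&(abs(P2[...,2])<.012)]
h=cv2.cvtColor(s2["pixels"],cv2.COLOR_RGB2HSV).astype(int)
s0=dict(np.load("pics/top0.npz"));P0=cloud(s0)
c=np.mean([P0[int(v*.64),int(u*.64)] for u,v in[(367,358),(443,347),(456,420),(378,436)]],0);print("mat",c, P0[int(390*.64),int(412*.64)])
# clip a mask of the mat
px=s0["pixels"].astype(int);m=(px[...,0]-px[...,2]<75)&(px.sum(-1)<330)
m=m.astype(np.uint8);m[:215]=0;m[290:]=0;m[:,:225]=0;m[:,300:]=0
m=cv2.morphologyEx(m,cv2.MORPH_OPEN,np.ones((3,3)));print(m.sum(),rect(P0[m>0]))
```

```text
[ 0.47349926 -0.26644745  0.2587872 ] 0.013853385874241128 [0.98284922 0.88693703 0.11257291]
mat [ 0.42231045 -0.01593419  0.00140975] [ 0.4226075  -0.01827336  0.00551169]
2647 (array([422.2, -32.2]), 181.5, 160.0, -75.1)
```

View pics/s5.png

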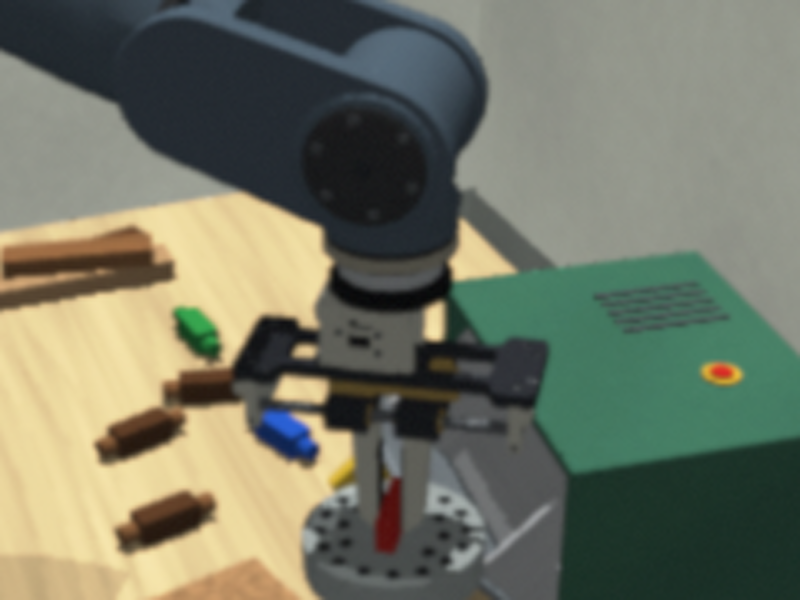

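Run:
```python
from h import *
seq([("a",(.421,-.016,.15),down(-85)),("b",(.421,-.016,.036),down(-85))])
```

```text
a [179.6, -180.4, 101.7] [0.2, -0.09, 51.4]
b [0.0, 0.0, 114.0] [0.0, 0.0, 0.0]
```

Request:
{"method": "move_arm", "body": {
  "rows": [
    [1, [60, -60, 10], [0, 0, 7]],
    [1, [179, -180, 90], [0, 0, 51.4]],
    [1, [179, -180, 90], [0, 0, 51.4]],
    [1, [179, -180, 90], [0, 0, 51.4]],
    [1, [179, -180, 90], [0, 0, 51.4]],
    [1, [179, -180, 90], [0, 0, 51.4]],
    [1, [179, -180, 90], [0, 0, 51.4]],
    [1, [179, -180, 90], [0, 0, 51.4]],
    [1, [179, -180, 90], [0, 0, 51.4]],
    [1, [179, -180, 90], [0, 0, 51.4]],
    [1, [179, -180, 90], [0, 0, 51.4]]
  ]
}}

```text
time_s: 13.38
ee_pos: [0.42, -0.0168, 0.1602]
eef_rot: [0.999, 0.045, -0.0, 0.0]
force: [0.3, -0.3, -0.5]
opening: 0.0137
gripper_force: 30.0
```

Run:
```python
from h import *
print(now()[0]);s,P=snap("side")
m=(np.hypot(P[...,0]-.421,P[...,1]+.016)<.075)&(P[...,2]>.02)&(P[...,2]<.16);print([(int(z*1000),int(((P[m][:,2]>=z)&(P[m][:,2]<z+.01)).sum())) for z in np.arange(.02,.16,.01)])
seq([("b",(.421,-.016,.036),down(-85))])
```

```text
[ 0.42002782 -0.01681394  0.16020434]
[(20, 0), (30, 0), (39, 0), (49, 0), (60, 0), (69, 0), (79, 0), (90, 0), (99, 0), (109, 0), (119, 10), (129, 129), (139, 135), (149, 593), (159, 0)]
b [1.0, -0.8, 124.3] [0.0, -0.0, 0.12]
```

Request:
{"method": "move_arm", "body": {
  "rows": [
    [1, [1, -1, 40], [0, 0, 0]],
    [1, [1, -1, 80], [0, 0, 0]],
    [1, [1, -1, 105], [0, 0, 0]],
    [1, [1, -1, 115], [0, 0, 0]],
    [1, [1, -1, 120], [0, 0, 0]],
    [1, [1, -1, 124], [0, 0, 0]],
    [1, [1, -1, 124], [0, 0, 0]]
  ]
}}

```text
time_s: 14.02
ee_pos: [0.4211, -0.0156, 0.0363]
eef_rot: [0.999, 0.044, 0.0, 0.0]
force: [0.6, -0.6, -0.5]
opening: 0.0139
gripper_force: 30.0
```

Request:
{"method": "move_arm", "body": {
  "rows": [
    [1, [0, 0, 1.5], [0, 0, 0]],
    [1, [0, 0, 3], [0, 0, 0]],
    [1, [0, 0, 3], [0, 0, 0]]
  ]
}}

```text
time_s: 14.27
ee_pos: [0.4215, -0.0154, 0.0338]
eef_rot: [0.999, 0.044, 0.001, 0.0]
force: [0.8, -1.5, 2.1]
opening: 0.0135
gripper_force: 30.0
```

Contact. I'll release, retreat and look into the jar.

Request:
{"method": "move_arm", "body": {
  "rows": [
    [0.5, [0, 0, -1], [0, 0, 0]],
    [0.5, [0, 0, -1], [0, 0, 0]],
    [0.5, [0, 0, -1], [0, 0, 0]],
    [0.5, [0, 0, -1], [0, 0, 0]],
    [0.5, [0, 0, -40], [0, 0, 0]],
    [0.5, [0, 0, -80], [0, 0, 0]],
    [0.5, [0, 0, -120], [0, 0, 0]],
    [0.3, [0, 0, -200], [0, 0, 0]],
    [0.3, [0, 0, -260], [0, 0, 0]],
    [0.3, [-60, 0, -260], [0, 0, 0]],
    [0.3, [-60, 0, -260], [0, 0, 0]]
  ]
}}

```text
time_s: 15.18
ee_pos: [0.3605, -0.0204, 0.295]
eef_rot: [0.999, 0.045, 0.001, 0.0]
force: [-0.1, -0.1, 1.0]
opening: 0.0642
gripper_force: 0.0
```

Run:
```python
from h import *
p,r,st=now();print(p)
s,P=snap("top","t2",(150,130,470,330))
hsv=cv2.cvtColor(s["pixels"],cv2.COLOR_RGB2HSV).astype(int);H,S,V=[hsv[...,i] for i in range(3)];z=P[...,2]
m=(H>5)&(H<14)&(S>190)&(z>.06)&(z<.11)&(P[...,1]<-.1)&(P[...,0]<.5);print("handle",rect(P[m]),P[m].mean(0))
q=P[m]; 
for x0 in(.34,.36,.38,.40):
    k=q[abs(q[:,0]-x0)<.01]; 
    if len(k): print(x0,len(k),np.round(k.mean(0)*1000,1),np.round(k[:,2].max()*1000))
```

```text
[ 0.36047351 -0.02040734  0.29500179]
handle (array([ 382.5, -252. ]), 94.9, 22.3, -7.1) [ 0.38300104 -0.24935304  0.0908597 ]
0.34 35 [ 342.5 -243.6   91.4] 100.0
0.36 55 [ 359.9 -245.8   90.3] 99.0
0.38 50 [ 380.1 -249.2   90.4] 98.0
0.4 49 [ 399.9 -251.4   91.6] 98.0
```

View pics/t2.png

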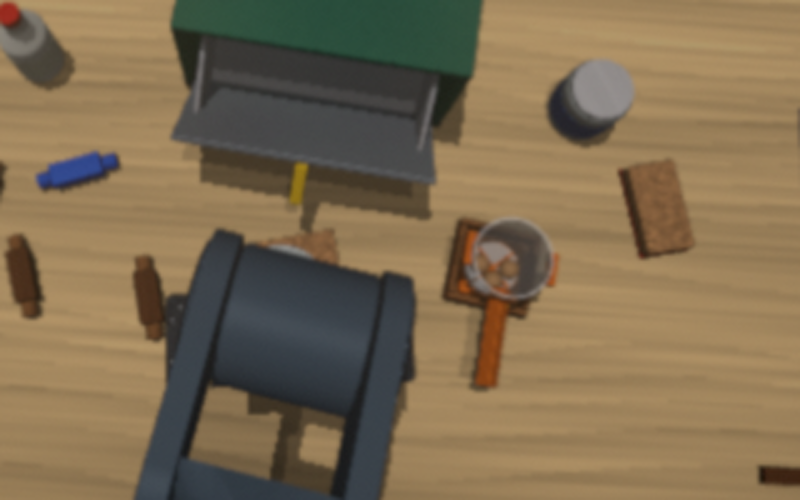

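```bash
cat >> h.py <<'E'
def side(yaw,s,sg,tilt=45):
    """tool for the handle: h at yaw, body tilted to side s (+1 left) by tilt deg, tool x = sg*h"""
    h=np.array([np.cos(np.radians(yaw)),np.sin(np.radians(yaw)),0]);l=np.array([-h[1],h[0],0]);t=np.radians(tilt)
    z=-np.array([0,0,1])*np.cos(t)-s*l*np.sin(t);x=sg*h
    return R.from_matrix(np.stack([x,np.cross(z,x),z],1))
def wrist(rot,j1,q23):
    W=R.from_euler('ZY',[j1,q23]).inv()*rot
    a=W.as_euler('ZYZ',degrees=True); return a.round(), np.array([(a[0]+180),-a[1],(a[2]+180)]).round()
E
python3 - <<'E'
from h import *
p,r,st=now();j=st["joint_pos"];print(j.round(3)); print(wrist(r,j[0],j[1]+j[2]),np.degrees(j[3:]).round())
for s in(1,-1):
  for sg in(1,-1):
    print(s,sg,"pick",wrist(side(-8,s,sg),np.radians(-34),2.1)[0],"pour45,65",[wrist(side(-6.4,s,sg,t),np.radians(-3),2.1)[0] for t in(-45,-60)])
E
```

```text
[-0.187 -0.117  1.961 -0.     1.292  1.294]
(array([ -0.,  74., 164.]), array([180., -74., 344.])) [-0. 74. 74.]
1 1 pick [ -54.   51. -173.] pour45,65 [array([ 50.,  67., 160.]), array([ 65.,  73., 154.])]
1 -1 pick [-54.  51.   7.] pour45,65 [array([ 50.,  67., -20.]), array([ 65.,  73., -26.])]
-1 1 pick [ 40.  85. 141.] pour45,65 [array([ -48.,   71., -155.]), array([ -62.,   78., -152.])]
-1 -1 pick [ 40.  85. -39.] pour45,65 [array([-48.,  71.,  25.]), array([-62.,  78.,  28.])]
```

Run:
```python
from h import *
Q=side(-8,1,1);tz=Q.apply([0,0,1]);G=np.array([.367,-.2485,.084]);D=.023
seq([("st",G+(D-.11)*tz,Q),("g",G+D*tz,Q)])
```

```text
st [1.8, 167.5, 154.5] [-44.71, -5.5, 12.3]
g [-0.0, 0.0, 110.0] [0.0, 0.0, 0.0]
```

Request:
{"method": "move_arm", "body": {
  "rows": [
    [0.4, [0, 40, 10], [-5, -1, 2]],
    [0.4, [2, 167, 155], [-44.7, -5.5, 12.3]],
    [0.4, [2, 167, 155], [-44.7, -5.5, 12.3]],
    [0.4, [2, 167, 155], [-44.7, -5.5, 12.3]],
    [0.4, [2, 167, 155], [-44.7, -5.5, 12.3]],
    [0.4, [2, 167, 155], [-44.7, -5.5, 12.3]],
    [0.4, [2, 167, 155], [-44.7, -5.5, 12.3]],
    [0.4, [2, 167, 155], [-44.7, -5.5, 12.3]],
    [0.4, [2, 167, 155], [-44.7, -5.5, 12.3]],
    [0.4, [2, 167, 155], [-44.7, -5.5, 12.3]]
  ]
}}

```text
time_s: 16.07
ee_pos: [0.3782, -0.1862, 0.1387]
eef_rot: [0.923, -0.063, -0.03, 0.379]
force: [0.3, 0.1, 0.1]
opening: 0.0557
gripper_force: 0.0
```

Run:
```python
from h import *
p,r,st=now();print(p,st["opening"],np.degrees(st["joint_pos"]).round())
s,P=snap("side","s6",(130,100,370,280))
tz=r.apply([0,0,1]);ty=r.apply([0,1,0])
for k in(0,-.027,.019): print(k,proj(s,p+k*tz), proj(s,p+k*tz+ty*.026), proj(s,p+k*tz-ty*.026))
L=(P-p)@r.as_matrix(); m=(abs(L[...,0])<.012)&(abs(L[...,1])<.065)&(abs(L[...,2])<.06)&(P[...,2]>.05)
q=L[m]; print(len(q),np.round(np.percentile(q[:,2],[0,2,50,95,98,99,100])*1000), [ (round(a*1000),int(((q[:,2]>=a)&(q[:,2]<a+.01)).sum())) for a in np.arange(-.06,.06,.01)])
seq([("g",np.array([.367,-.2485,.084])+.023*tz,side(-8,1,1))])
```

```text
[ 0.37818639 -0.1862423   0.13869453] 0.05570331029964112 [ -5.  21. 122. -56.  57. 134.]
0 [218.2 249.4] [219.1 248.2] [217.3 250.5]
-0.027 [216.6 238.3] [217.5 236.9] [215.7 239.7]
0.019 [219.4 257.2] [220.3 256.2] [218.5 258.1]
257 [-59. -58. -31.  -9.  -7.  -7.  -6.] [(-60, 43), (-50, 47), (-40, 45), (-30, 48), (-20, 51), (-10, 23), (0, 0), (10, 0), (20, 0), (30, 0), (40, 0), (50, 0)]
g [-2.3, 5.8, 106.5] [-0.24, 0.23, 0.24]
```

View pics/s6.png

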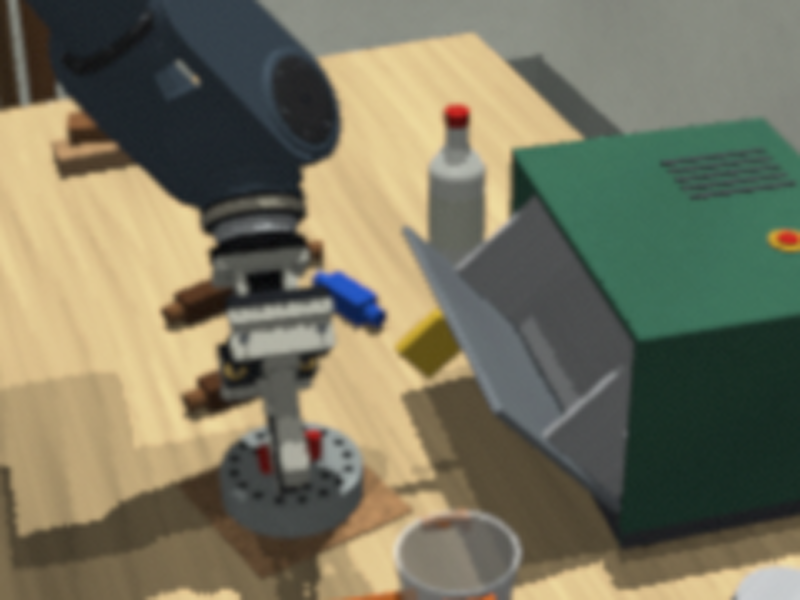

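Request:
{"method": "move_arm", "body": {
  "rows": [
    [0.45, [-2.3, 5.8, 40], [-0.2, 0.2, 0.2]],
    [0.45, [-2.3, 5.8, 60], [-0.2, 0.2, 0.2]],
    [0.45, [-2.3, 5.8, 70], [-0.2, 0.2, 0.2]],
    [0.45, [-2.3, 5.8, 70], [-0.2, 0.2, 0.2]],
    [0.45, [-2.3, 5.8, 70], [-0.2, 0.2, 0.2]]
  ]
}}

```text
time_s: 16.53
ee_pos: [0.3678, -0.2397, 0.0938]
eef_rot: [0.921, -0.065, -0.027, 0.382]
force: [-0.3, 0.0, -0.2]
opening: 0.0512
gripper_force: 0.0
```

Run:
```python
from h import *
p,r,st=now();print(p)
seq([("g",np.array([.367,-.2485,.084])+.026*r.apply([0,0,1]),side(-8,1,1))])
s,P=snap("side")
hsv=cv2.cvtColor(s["pixels"],cv2.COLOR_RGB2HSV).astype(int);H,S,V=[hsv[...,i] for i in range(3)];z=P[...,2]
m=(H>4)&(H<14)&(S>190)&(z>.06)&(z<.11)&(P[...,1]<-.1)&(P[...,0]<.5)
L=(P[m]-p)@r.as_matrix(); k=abs(L[:,0])<.03; print("handle in tool frame",k.sum(),np.round(np.percentile(L[k],[5,50,95],axis=0)*1000,1))
```

```text
[ 0.36784633 -0.23970873  0.09384835]
g [0.4, -0.7, 39.2] [0.09, 0.1, -0.07]
handle in tool frame 154 [[-26.9   6.3   9.6]
 [ -1.7   9.7  16. ]
 [ 26.2  13.   22.3]]
```

Request:
{"method": "move_arm", "body": {
  "rows": [
    [0.45, [0, 0, 20], [0, 0, 0]],
    [0.45, [0, 0, 40], [0, 0, 0]],
    [0.45, [0, 0, 40], [0, 0, 0]],
    [1, [0, 0, 40], [0, 0, 0]],
    [1, [0, 0, 40], [0, 0, 0]],
    [1, [0, 0, 40], [0, 0, 0]],
    [1, [0, 0, 40], [0, 0, 0]],
    [1, [0, 0, 40], [0, 0, 0]],
    [1, [0, 0, 40], [0, 0, 0]],
    [1, [0, 0, 40], [0, 0, 0]],
    [1, [0, 0, 40], [0, 0, 0]]
  ],
  "squeeze": 45
}}

```text
time_s: 17.5
ee_pos: [0.3638, -0.2675, 0.065]
eef_rot: [0.921, -0.065, -0.028, 0.383]
force: [-1.5, -0.4, 6.2]
opening: 0.0177
gripper_force: 45.0
```

```bash
cat >> h.py <<'E'
D=.026
HY=-6.4; HO=np.array([.6616,-.038,0])
def hop(x,y,z): 
    a=np.radians(HY); return HO+[x*np.cos(a)-y*np.sin(a),x*np.sin(a)+y*np.cos(a),z]
def g(G,rot): return np.array(G)+D*rot.apply([0,0,1])
E
python3 - <<'E'
from h import *
p,r,st=now(); up=p+[0,0,.21]
Q=[side(HY,1,1,t) for t in(45,-15,-60)]
seq([("lift",up,r),("B",g(hop(-.155,.025,.29),Q[0]),Q[0]),("C",g(hop(-.155,.025,.235),Q[1]),Q[1]),("D",g(hop(-.155,.025,.215),Q[2]),Q[2])])
E
```

```text
lift [-0.2, 149.0, -148.0] [0.0, 0.0, 0.0]
B [107.5, -193.4, -190.1] [0.19, 1.24, -1.14]
C [-0.0, -61.4, 25.9] [60.0, 0.0, 0.0]
D [0.0, -13.2, 11.7] [45.0, -0.0, -0.0]
```

Request:
{"method": "move_arm", "body": {
  "rows": [
    [1, [0, 10, -10], [0, 0, 0]],
    [1, [0, 25, -25], [0, 0, 0]],
    [1, [0, 45, -45], [0, 0, 0]],
    [1, [0, 70, -70], [0, 0, 0]],
    [1, [0, 100, -100], [0, 0, 0]],
    [1, [0, 130, -130], [0, 0, 0]],
    [1, [0, 148, -148], [0, 0, 0]],
    [1, [0, 148, -148], [0, 0, 0]]
  ]
}}

```text
time_s: 18.17
ee_pos: [0.3657, -0.2673, 0.2788]
eef_rot: [0.921, -0.066, -0.024, 0.384]
force: [-0.3, 0.0, -1.1]
opening: 0.0178
gripper_force: 44.9
```

Run:
```python
from h import *
p,r,st=now(); print(p,st["force"],st["opening"])
s,P=snap("side","s7",(130,80,450,320))
Q=[side(HY,1,1,t) for t in(45,-15,-60)]
seq([("B",g(hop(-.155,.025,.29),Q[0]),Q[0])])
```

```text
[ 0.36573072 -0.26725774  0.27880991] [-0.25317012  0.0443747  -1.07474515] 0.01777553510803798
B [106.7, -193.9, -188.5] [0.16, 1.03, -1.28]
```

View pics/s7.png

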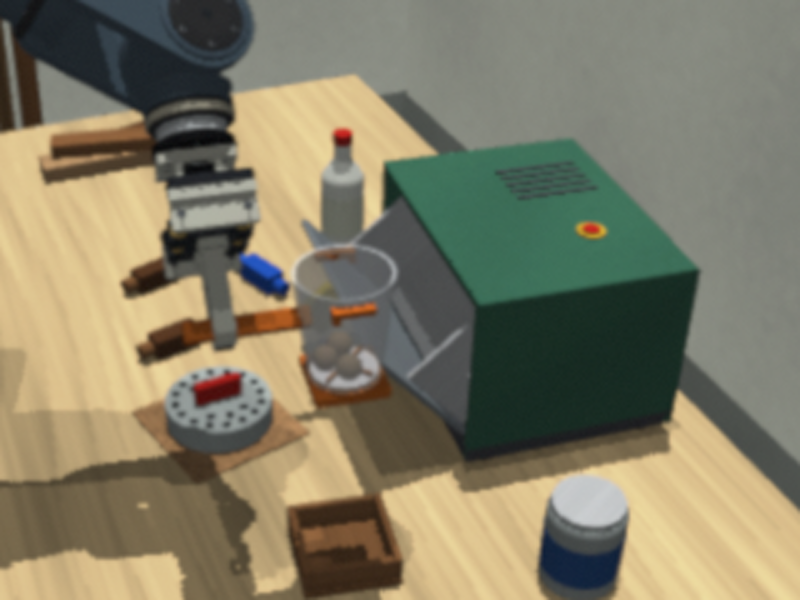

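The jar is lifted with three or more balls at (338,355); the empty holder is at (345,545). Next, over the hopper.

Request:
{"method": "move_arm", "body": {
  "rows": [
    [1, [10, -18, -18], [0, 0, 0]],
    [1, [25, -45, -44], [0, 0, 0]],
    [1, [40, -72, -70], [0, 0, -0.5]],
    [1, [55, -99, -96], [0, 0.5, -1]],
    [1, [70, -126, -122], [0, 1, -1]],
    [1, [85, -153, -149], [0, 1, -1]],
    [1, [98, -177, -172], [0, 1, -1.3]],
    [1, [107, -194, -188.5], [0, 1, -1.3]],
    [1, [107, -194, -188.5], [0, 1, -1.3]],
    [1, [107, -194, -188.5], [0, 1, -1.3]]
  ]
}}

```text
time_s: 19.05
ee_pos: [0.5077, -0.0135, 0.2667]
eef_rot: [0.922, -0.049, -0.025, 0.384]
force: [-0.4, -0.6, -1.7]
opening: 0.0177
gripper_force: 45.0
```

Run:
```python
from h import *
p,r,st=now(); print(p,st["force"],st["opening"],np.degrees(st["joint_pos"]).round())
s,P=snap("top")
Q=[side(HY,1,1,t) for t in(45,-15,-60)]
seq([("C",g(hop(-.155,.025,.235),Q[1]),Q[1])])
```

```text
[ 0.5077398  -0.01345848  0.26674693] [-0.37043504 -0.62279188 -1.72999871] 0.017698005841981394 [ 15.  23.  94. -42.  85. 123.]
C [1.5, -58.6, 22.4] [60.21, 0.49, 0.14]
```

Request:
{"method": "move_arm", "body": {
  "rows": [
    [1, [0, -6, 2], [6, 0, 0]],
    [1, [0, -12, 5], [12, 0, 0]],
    [1, [0, -18, 7], [18, 0, 0]],
    [1, [1, -24, 9], [24, 0, 0]],
    [1, [1, -29, 11], [30, 0, 0]],
    [1, [1, -35, 13], [36, 0, 0]],
    [1, [1, -41, 16], [42, 0, 0]],
    [1, [1, -47, 18], [48, 0, 0]],
    [1, [1, -53, 20], [54, 0, 0]],
    [1, [1, -58, 22], [60, 0, 0]],
    [1, [1, -58, 22], [60, 0, 0]]
  ]
}}

```text
time_s: 20.02
ee_pos: [0.5097, 0.0086, 0.2106]
eef_rot: [0.99, -0.059, 0.003, -0.131]
force: [0.1, 0.5, -2.1]
opening: 0.0178
gripper_force: 44.9
```

Run:
```python
from h import *
p,r,st=now(); print(p,st["force"],st["opening"],np.degrees(st["joint_pos"]).round())
s,P=snap("side","s8",(130,80,450,320))
Q=[side(HY,1,1,t) for t in(45,-15,-60)]
seq([("D",g(hop(-.155,.025,.215),Q[2]),Q[2])])
```

```text
[0.50966712 0.00861552 0.21055859] [ 0.09169952  0.53016624 -2.1147713 ] 0.01783661394065778 [-13.  16. 101.  17.  65.  77.]
D [0.9, -15.1, 13.4] [45.23, 0.22, -0.57]
```

View pics/s8.png

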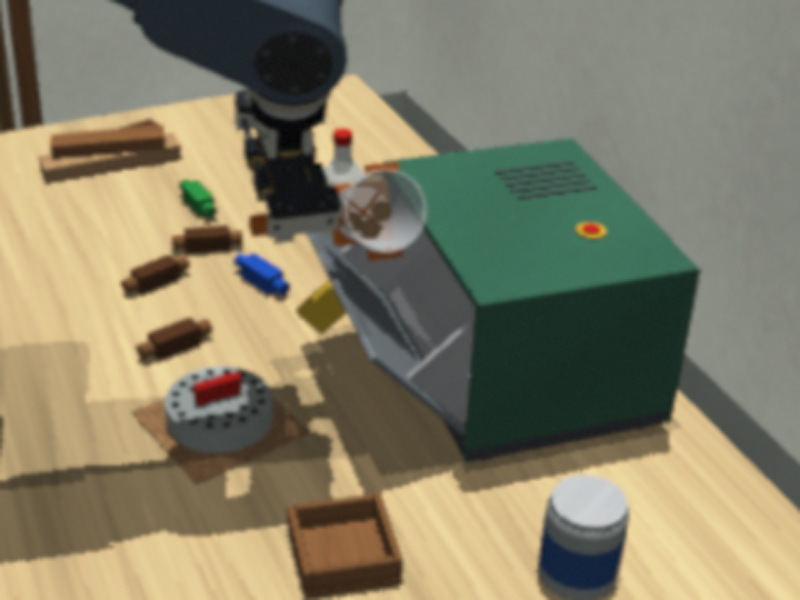

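The jar tips over the trough with the balls still inside at (370,205). I'll keep tipping slowly.

Request:
{"method": "move_arm", "body": {
  "rows": [
    [1, [0, -2, 2], [5, 0, 0]],
    [1, [0, -5, 4], [10, 0, 0]],
    [1, [0, -7, 6], [15, 0, 0]],
    [1, [0, -8, 7], [20, 0, 0]],
    [1, [0, -10, 9], [25, 0, 0]],
    [1, [0, -12, 10], [30, 0, 0]],
    [1, [1, -13, 12], [35, 0, 0]],
    [1, [1, -14, 13], [40, 0, 0]],
    [1, [1, -15, 13], [46, 0, 0]],
    [1, [1, -15, 13], [50, 0, 0]],
    [1, [1, -15, 13], [50, 0, 0]],
    [1, [1, -15, 13], [50, 0, 0]]
  ]
}}

```text
time_s: 21.07
ee_pos: [0.5138, 0.0287, 0.2028]
eef_rot: [0.844, -0.049, 0.026, -0.534]
force: [-0.3, -1.0, -1.6]
opening: 0.0176
gripper_force: 45.0
```

Request:
{"method": "move_arm", "body": {
  "rows": [
    [1, [0, 0, 0], [0, 0, 0]],
    [1, [0, 0, 0], [0, 0, 0]],
    [1, [0, 0, 0], [0, 0, 0]],
    [1, [0, 0, 0], [0, 0, 0]],
    [1, [0, 0, 0], [0, 0, 0]],
    [1, [0, 0, 0], [0, 0, 0]],
    [1, [0, 0, 0], [0, 0, 0]],
    [1, [0, 0, 0], [0, 0, 0]],
    [1, [0, 0, 0], [0, 0, 0]],
    [1, [0, 0, 0], [0, 0, 0]]
  ]
}}

```text
time_s: 21.9
ee_pos: [0.5144, 0.0285, 0.2038]
eef_rot: [0.843, -0.049, 0.028, -0.536]
force: [0.1, -0.2, -1.3]
opening: 0.0176
gripper_force: 45.0
```

Run:
```python
from h import *
p,r,st=now(); print(p,st["force"],st["opening"],np.degrees(st["joint_pos"]).round())
s,P=snap("side","s9",(220,80,350,240))
t,P2=snap("top","t9")
a=s["pixels"][80:230,220:360];b=t["pixels"][110:240,200:360]
f=lambda im:cv2.resize(im,(400,400),interpolation=cv2.INTER_CUBIC)
cv2.imwrite("pics/c9.png",np.hstack([f(a),f(b)])[:,:,::-1])
```

```text
[0.51443664 0.02854058 0.2037736 ] [ 0.11364577 -0.21948229 -1.34950091] 0.01759567012864133 [-30.  33. 104.  56.  87.  40.]
```

View pics/c9.png

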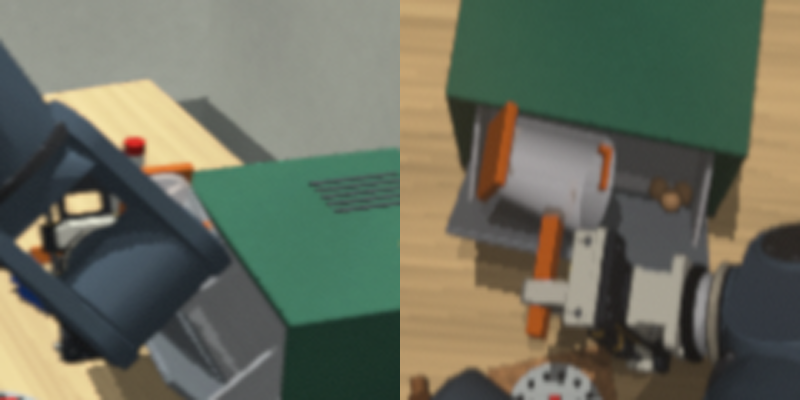

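The top view (right half) shows the balls resting in the trough's right part at about (670,190), and the tipped jar looks empty. Next I return the shaker.

Run:
```python
from h import *
p,r,st=now()
Q=[side(HY,1,1,t) for t in(45,-15,-60)]
seq([("C",g(hop(-.155,.025,.26),Q[1]),Q[1]),("B",g(hop(-.155,.025,.295),Q[0]),Q[0])])
```

```text
C [-1.5, -20.5, -29.5] [-49.86, 0.22, -0.23]
B [0.0, 13.5, -46.8] [-60.0, 0.0, -0.0]
```

Request:
{"method": "move_arm", "body": {
  "rows": [
    [1, [0, -4, -6], [-5, 0, 0]],
    [1, [0, -8, -12], [-11, 0, 0]],
    [1, [0, -12, -17], [-18, 0, 0]],
    [1, [-1, -15, -21], [-25, 0, 0]],
    [1, [-1, -18, -25], [-32, 0, 0]],
    [1, [-1, -20, -28], [-39, 0, 0]],
    [1, [-1, -20, -29], [-45, 0, 0]],
    [1, [-1, -20, -29], [-50, 0, 0]],
    [1, [-1, -20, -29], [-50, 0, 0]]
  ]
}}

```text
time_s: 22.75
ee_pos: [0.5119, 0.0125, 0.2355]
eef_rot: [0.99, -0.054, 0.005, -0.127]
force: [-0.9, -0.0, -1.2]
opening: 0.0179
gripper_force: 44.9
```

Request:
{"method": "move_arm", "body": {
  "rows": [
    [1, [0, 1, -5], [-6, 0, 0]],
    [1, [0, 3, -10], [-12, 0, 0]],
    [1, [0, 4, -15], [-18, 0, 0]],
    [1, [0, 5, -19], [-24, 0, 0]],
    [1, [0, 7, -24], [-30, 0, 0]],
    [1, [0, 8, -28], [-36, 0, 0]],
    [1, [0, 10, -33], [-42, 0, 0]],
    [1, [0, 11, -38], [-48, 0, 0]],
    [1, [0, 12, -42], [-54, 0, 0]],
    [1, [0, 13.5, -47], [-60, 0, 0]],
    [1, [0, 13.5, -47], [-60, 0, 0]],
    [1, [0, 13.5, -47], [-60, 0, 0]]
  ]
}}

```text
time_s: 23.75
ee_pos: [0.5084, -0.0136, 0.2745]
eef_rot: [0.923, -0.05, -0.026, 0.381]
force: [-0.9, -0.3, -1.9]
opening: 0.0179
gripper_force: 45.0
```

Run:
```python
from h import *
p,r,st=now(); print(p,st["force"])
R0=R.from_quat([.921,-.065,-.028,.383])
seq([("A",(.3645,-.2675,.27),R0),("low",(.3645,-.2675,.10),R0)])
t,P=snap("top")
# holder rim
px=t["pixels"].astype(int); m=(abs(P[...,2]-.034)<.006)&(abs(P[...,0]-.471)<.07)&(abs(P[...,1]+.265)<.075)
print("holder",m.sum(),rect(P[m]))
# balls in trough
hsv=cv2.cvtColor(t["pixels"],cv2.COLOR_RGB2HSV).astype(int)
k=(hsv[...,0]<20)&(hsv[...,1]>70)&(P[...,2]>.05)&(P[...,2]<.16)&(P[...,0]>.55)&(P[...,0]<.7)&(abs(P[...,1]+.05)<.14); print("balls px",k.sum(),P[k].mean(0) if k.any() else 0)
```

```text
[ 0.50840663 -0.01360689  0.27453429] [-0.94863206 -0.28315695 -1.90168684]
A [-114.5, 186.0, 193.6] [-0.23, -0.85, 1.54]
low [0.3, -120.6, 119.9] [0.0, 0.0, 0.0]
holder 358 (array([ 474.2, -264.2]), 99.9, 96.6, -10.2)
balls px 173 [ 0.64468073 -0.11101017  0.08497382]
```

Request:
{"method": "move_arm", "body": {
  "rows": [
    [1, [-9, 15, 15], [0, 0, 0]],
    [1, [-25, 41, 42], [0, 0, 0.4]],
    [1, [-41, 67, 69], [0, -0.4, 0.8]],
    [1, [-57, 93, 96], [0, -0.8, 1.2]],
    [1, [-73, 119, 123], [-0.2, -0.8, 1.5]],
    [1, [-89, 145, 150], [-0.2, -0.8, 1.5]],
    [1, [-105, 171, 177], [-0.2, -0.8, 1.5]],
    [1, [-114.5, 186, 193.5], [-0.2, -0.8, 1.5]],
    [1, [-114.5, 186, 193.5], [-0.2, -0.8, 1.5]],
    [1, [-114.5, 186, 193.5], [-0.2, -0.8, 1.5]]
  ]
}}

```text
time_s: 24.63
ee_pos: [0.3638, -0.2689, 0.2726]
eef_rot: [0.921, -0.068, -0.025, 0.384]
force: [-0.2, -0.4, -1.1]
opening: 0.0178
gripper_force: 45.0
```

Run:
```python
from h import *
p,r,st=now(); print(p,st["force"])
R0=R.from_quat([.921,-.065,-.028,.383])
seq([("low",(.3645,-.2675,.105),R0),("in",(.3645,-.2675,.065),R0)])
t,P=snap("top"); s,_=snap("side")
a=t["pixels"][190:290,300:400];b=t["pixels"][110:210,220:320];c=s["pixels"][180:280,180:280]
f=lambda im:cv2.resize(im,(266,400),interpolation=cv2.INTER_CUBIC) if 0 else cv2.resize(im,(266,266),interpolation=cv2.INTER_CUBIC)
cv2.imwrite("pics/c10.png",np.hstack([f(a),f(b),f(c)])[:,:,::-1])
```

```text
[ 0.36379373 -0.26886114  0.27256459] [-0.21253082 -0.35474821 -1.07448945]
low [-0.4, -119.9, 117.0] [0.04, -0.14, -0.42]
in [0.1, -28.4, 28.2] [0.0, 0.0, 0.0]
```

View pics/c10.png

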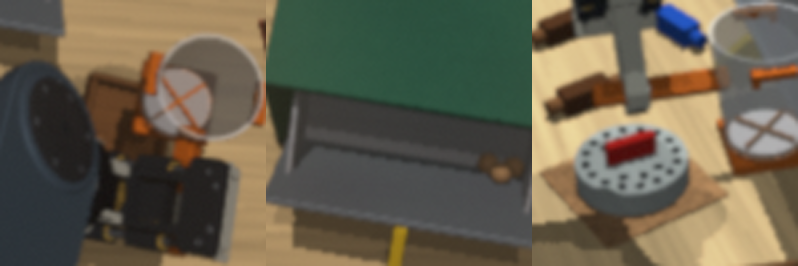

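The jar is empty (only the foot's cross shows at (180,100)) and the balls are in the trough at (500,170). Now I lower it into the holder.

Request:
{"method": "move_arm", "body": {
  "rows": [
    [1, [0, -25, 25], [0, 0, -0.4]],
    [1, [0, -53, 52], [0, 0, -0.4]],
    [1, [0, -81, 79], [0, 0, -0.4]],
    [1, [0, -105, 103], [0, 0, -0.4]],
    [1, [0, -120, 117], [0, 0, -0.4]],
    [1, [0, -120, 117], [0, 0, -0.4]],
    [1, [0, -120, 117], [0, 0, -0.4]]
  ]
}}

```text
time_s: 25.32
ee_pos: [0.3663, -0.2662, 0.1043]
eef_rot: [0.921, -0.061, -0.028, 0.384]
force: [0.3, -0.3, -1.8]
opening: 0.0175
gripper_force: 45.0
```

Run:
```python
from h import *
p,r,st=now(); print(p,st["force"])
R0=R.from_quat([.921,-.065,-.028,.383])
seq([("in",(.3645,-.2675,.064),R0)])
```

```text
[ 0.36628881 -0.26623538  0.10433576] [ 0.28101818 -0.29397805 -1.84333565]
in [-1.5, -27.6, 29.4] [0.15, -0.22, 0.36]
```

Request:
{"method": "move_arm", "body": {
  "rows": [
    [1, [-1, -8, 8], [0, 0, 0]],
    [1, [-1, -16, 16], [0, 0, 0]],
    [1, [-1, -22, 23], [0, 0, 0]],
    [1, [-1, -26, 27], [0, 0, 0]],
    [1, [-1, -27, 29], [0, 0, 0]],
    [1, [-1, -27, 29], [0, 0, 0]]
  ]
}}

```text
time_s: 25.82
ee_pos: [0.3654, -0.2684, 0.0659]
eef_rot: [0.921, -0.062, -0.026, 0.385]
force: [-0.4, 0.9, 0.7]
opening: 0.0175
gripper_force: 44.9
```

Request:
{"method": "move_arm", "body": {
  "rows": [
    [1, [0, -0.7, 0.7], [0, 0, 0]],
    [0.45, [0, -0.7, 0.7], [0, 0, 0]],
    [0.45, [0, -0.7, 0.7], [0, 0, 0]],
    [0.45, [0, -0.7, 0.7], [0, 0, 0]],
    [0.45, [0, -0.7, 0.7], [0, 0, 0]],
    [0.45, [0, -0.7, 0.7], [0, 0, 0]],
    [0.45, [0, -0.7, -30], [0, 0, 0]],
    [0.45, [0, -0.7, -70], [0, 0, 0]],
    [0.45, [0, 0, -110], [0, 0, 0]],
    [0.45, [0, 20, -150], [0, 0, 0]],
    [0.45, [0, 60, -180], [0, 0, 0]],
    [0.45, [0, 60, -180], [0, 0, 0]]
  ]
}}

```text
time_s: 26.82
ee_pos: [0.3783, -0.1827, 0.2392]
eef_rot: [0.921, -0.062, -0.023, 0.385]
force: [0.2, 0.3, 0.5]
opening: 0.0511
gripper_force: 0.0
```

```bash
cat >> h.py <<'E'
def blobs(s,P):
    hsv=cv2.cvtColor(s["pixels"],cv2.COLOR_RGB2HSV).astype(int); z=P[...,2]; px=s["pixels"].astype(int)
    m=((z>.010)&(z<.045)&(hsv[...,2]<115)&(px[...,0]>px[...,2]+15)&(px[...,0]>px[...,1]+8)&(P[...,1]>.06)&(P[...,1]<.52)&(P[...,0]>.2)&(P[...,0]<.65)).astype(np.uint8)
    k,l,st,c=cv2.connectedComponentsWithStats(m)
    for i in range(1,k):
        if st[i,4]>60: print("blank",st[i,4],rect(P[l==i]),c[i].round())
E
python3 - <<'E'
from h import *
p,r,st=now(); print(p,np.degrees(st["joint_pos"]).round())
t,P=snap("top"); blobs(t,P)
s,P2=snap("side"); blobs(s,P2)
z=P[...,2]; m=(z>.113)&(z<.14)&(np.hypot(P[...,0]-.471,P[...,1]+.265)<.06); print("rim",m.sum(),P[m].mean(0),P[m][:,2].std(),rect(P[m]))
z=P2[...,2]; m=(z>.113)&(z<.14)&(np.hypot(P2[...,0]-.471,P2[...,1]+.265)<.06); print("rim",m.sum(),P2[m].mean(0),rect(P2[m]))
E
```

```text
[ 0.37826617 -0.18273932  0.23917611] [ -4.   9. 118. -51.  67. 121.]
blank 273 (array([517.5, 355.4]), 97.5, 27.1, -11.8) [142. 209.]
blank 279 (array([428.2, 294.4]), 97.5, 27.1, 17.5) [159. 240.]
blank 140 (array([425.4, 287.6]), 94.2, 32.4, 19.8) [189. 190.]
blank 199 (array([403.2, 132.8]), 81.3, 28.7, 15.2) [198. 215.]
rim 267 [ 0.4764613  -0.2655499   0.12141054] 0.004174284240233276 (array([ 473.8, -263.2]), 95.1, 87.8, -65.2)
rim 381 [ 0.47078428 -0.27131267  0.11955537] (array([ 474., -270.]), 97.1, 88.4, -71.3)
```

Run:
```python
from h import *
A=down(-76)
seq([("over",(.4125,.141,.10),A),("down",(.4125,.141,.004),A),("up",(.4125,.141,.22),A),("hop",hop(-.05,.06,.22),down(-6.4)),("rel",hop(-.05,.06,.142),down(-6.4))])
```

```text
over [-9.4, -326.1, -135.9] [44.81, 8.41, -20.68]
down [0.0, 0.0, 96.0] [0.0, 0.0, 0.0]
up [0.0, 0.0, -216.0] [0.0, 0.0, 0.0]
hop [172.4, 160.3, 0.0] [0.0, 0.0, -69.6]
rel [0.0, 0.0, 78.0] [0.0, 0.0, 0.0]
```

Request:
{"method": "move_arm", "body": {
  "rows": [
    [0.35, [-9, -326, -136], [44.8, 8.4, -20.7]],
    [0.35, [-9, -326, -136], [44.8, 8.4, -20.7]],
    [0.35, [-9, -326, -136], [44.8, 8.4, -20.7]],
    [0.35, [-9, -326, -136], [44.8, 8.4, -20.7]],
    [0.35, [-9, -326, -136], [44.8, 8.4, -20.7]],
    [0.35, [-9, -326, -136], [44.8, 8.4, -20.7]],
    [0.35, [-9, -326, -136], [44.8, 8.4, -20.7]],
    [0.35, [-9, -326, -136], [44.8, 8.4, -20.7]],
    [0.35, [-9, -326, -136], [44.8, 8.4, -20.7]],
    [0.35, [-9, -326, -136], [44.8, 8.4, -20.7]],
    [0.35, [-9, -326, -136], [44.8, 8.4, -20.7]],
    [0.35, [-9, -326, -136], [44.8, 8.4, -20.7]]
  ]
}}

```text
time_s: 27.92
ee_pos: [0.4108, 0.1403, 0.0973]
eef_rot: [0.993, 0.122, -0.004, -0.0]
force: [0.3, -0.3, 0.0]
opening: 0.0605
gripper_force: 0.0
```

Run:
```python
from h import *
print(now()[0]); s,P=snap("side"); blobs(s,P); t,P=snap("top"); blobs(t,P)
seq([("down",(.4125,.141,.004),down(-76))])
```

```text
[0.41083142 0.14026056 0.09730324]
blank 133 (array([416.3, 285.1]), 75.0, 34.2, 16.6) [189. 190.]
blank 245 (array([412. , 134.5]), 96.1, 33.0, 14.9) [199. 215.]
blank 272 (array([517.6, 355.5]), 97.3, 26.0, -12.9) [142. 209.]
down [1.9, -0.5, 93.9] [-0.08, 0.31, -0.07]
```

Request:
{"method": "move_arm", "body": {
  "rows": [
    [0.35, [2, -0.5, 40], [0, 0, 0]],
    [0.35, [2, -0.5, 75], [0, 0, 0]],
    [0.35, [2, -0.5, 90], [0, 0, 0]],
    [0.35, [2, -0.5, 93], [0, 0, 0]],
    [1, [2, -0.5, 93], [0, 0, 0]],
    [1, [2, -0.5, 93], [0, 0, 0]],
    [1, [2, -0.5, 93], [0, 0, 0]],
    [1, [2, -0.5, 93], [0, 0, 0]],
    [1, [2, -0.5, 93], [0, 0, 0]],
    [1, [2, -0.5, 93], [0, 0, 0]],
    [1, [2, -0.5, 93], [0, 0, 0]]
  ],
  "squeeze": 30
}}

```text
time_s: 28.93
ee_pos: [0.4132, 0.142, 0.0056]
eef_rot: [0.993, 0.122, -0.002, -0.0]
force: [-1.1, -1.8, 8.2]
opening: 0.0276
gripper_force: 30.0
```

Request:
{"method": "move_arm", "body": {
  "rows": [
    [1, [0, 0, -20], [0, 0, 0]],
    [1, [0, 0, -60], [0, 0, 0]],
    [1, [0, 0, -100], [0, 0, 0]],
    [1, [0, 0, -140], [0, 0, 0]],
    [1, [0, 0, -180], [0, 0, 0]],
    [1, [0, 0, -216], [0, 0, 0]],
    [1, [0, 0, -216], [0, 0, 0]]
  ]
}}

```text
time_s: 29.52
ee_pos: [0.4165, 0.1425, 0.2274]
eef_rot: [0.993, 0.122, 0.003, -0.001]
force: [-0.4, 0.0, -0.1]
opening: 0.0275
gripper_force: 30.0
```

Request:
{"method": "move_arm", "body": {
  "rows": [
    [1, [172, 160, 0], [0, 0, -69.6]],
    [1, [172, 160, 0], [0, 0, -69.6]],
    [1, [172, 160, 0], [0, 0, -69.6]],
    [1, [172, 160, 0], [0, 0, -69.6]],
    [1, [172, 160, 0], [0, 0, -69.6]],
    [1, [172, 160, 0], [0, 0, -69.6]],
    [1, [172, 160, 0], [0, 0, -69.6]],
    [1, [172, 160, 0], [0, 0, -69.6]],
    [1, [172, 160, 0], [0, 0, -69.6]],
    [1, [172, 160, 0], [0, 0, -69.6]],
    [1, [172, 160, 0], [0, 0, -69.6]]
  ]
}}

```text
time_s: 30.43
ee_pos: [0.6192, 0.0282, 0.219]
eef_rot: [0.744, 0.668, -0.002, -0.002]
force: [0.5, 0.2, -0.3]
opening: 0.0273
gripper_force: 30.0
```

Run:
```python
from h import *
p,r,st=now();print(p,st["opening"])
seq([("rel",hop(-.05,.06,.142),down(-6.4)),("up",hop(-.05,.06,.23),down(-6.4)),("B",(.4283,.2945,.10),down(-72.6)),("dn",(.4283,.2945,.004),down(-72.6))])
t,P=snap("top"); blobs(t,P)
```

```text
[0.61921834 0.02816843 0.21900738] 0.027264321424477007
rel [-1.0, -0.0, 77.0] [-0.37, 0.02, 0.23]
up [0.0, 0.0, -88.0] [0.0, 0.0, 0.0]
B [244.4, -218.9, 130.0] [0.0, 0.0, 66.2]
dn [0.0, 0.0, 96.0] [0.0, 0.0, 0.0]
blank 261 (array([517.9, 355.3]), 98.1, 26.2, -13.6) [142. 209.]
blank 264 (array([427.8, 293.7]), 96.6, 26.3, 17.9) [159. 240.]
```

Request:
{"method": "move_arm", "body": {
  "rows": [
    [1, [-1, 0, 30], [0, 0, 0]],
    [1, [-1, 0, 60], [0, 0, 0]],
    [1, [-1, 0, 74], [0, 0, 0]],
    [1, [-1, 0, 74], [0, 0, 0]],
    [0.5, [-1, 0, 74], [0, 0, 0]],
    [0.5, [-1, 0, 74], [0, 0, 0]],
    [0.5, [-1, 0, 74], [0, 0, 0]],
    [0.5, [-1, 0, 74], [0, 0, 0]],
    [0.4, [-1, 0, 40], [0, 0, 0]],
    [0.4, [-1, 0, 0], [0, 0, 0]],
    [0.4, [-1, 0, -10], [0, 0, 0]],
    [0.4, [-1, 0, -10], [0, 0, 0]]
  ]
}}

```text
time_s: 31.48
ee_pos: [0.6212, 0.0272, 0.2342]
eef_rot: [0.746, 0.666, 0.001, 0.001]
force: [-0.2, -0.1, 0.2]
opening: 0.0557
gripper_force: 0.0
```

Run:
```python
from h import *
p,r,st=now();print(p,st["force"],st["opening"])
seq([("B",(.4283,.2945,.10),down(-72.6))])
```

```text
[0.62115249 0.02717593 0.23418691] [-0.19818075 -0.12092877  0.17898498] 0.05567385126086742
B [244.0, -221.8, 133.8] [0.09, -0.08, 66.18]
```

Request:
{"method": "move_arm", "body": {
  "rows": [
    [0.35, [100, -91, 0], [0, 0, 20]],
    [0.35, [100, -91, 0], [0, 0, 20]],
    [0.35, [100, -91, 0], [0, 0, 20]],
    [0.35, [244, -222, 134], [0, 0, 66.2]],
    [0.35, [244, -222, 134], [0, 0, 66.2]],
    [0.35, [244, -222, 134], [0, 0, 66.2]],
    [0.35, [244, -222, 134], [0, 0, 66.2]],
    [0.35, [244, -222, 134], [0, 0, 66.2]],
    [0.35, [244, -222, 134], [0, 0, 66.2]],
    [0.35, [244, -222, 134], [0, 0, 66.2]],
    [0.35, [244, -222, 134], [0, 0, 66.2]],
    [0.35, [244, -222, 134], [0, 0, 66.2]]
  ]
}}

```text
time_s: 32.48
ee_pos: [0.4252, 0.2944, 0.0966]
eef_rot: [0.988, 0.153, -0.003, -0.0]
force: [0.9, -0.0, -0.2]
opening: 0.0603
gripper_force: 0.0
```

Run:
```python
from h import *
p,r,st=now();print(p,st["opening"])
seq([("dn",(.4283,.2945,.005),down(-72.6))])
s,P=snap("side"); blobs(s,P)
t,P=snap("top"); blobs(t,P)
a=np.radians(HY);d=P-HO;X=d[...,0]*np.cos(a)+d[...,1]*np.sin(a);Y=-d[...,0]*np.sin(a)+d[...,1]*np.cos(a)
px=t["pixels"].astype(int);m=(X>-.12)&(X<.03)&(abs(Y)<.12)&(P[...,2]>.05)&(P[...,2]<.19)&(px[...,0]>px[...,2]+18)
k,l,st_,c=cv2.connectedComponentsWithStats(m.astype(np.uint8))
for i in range(1,k):
    if st_[i,4]>15: q=l==i; print("hop",st_[i,4],"X",X[q].mean().round(3),"Y",Y[q].min().round(3),Y[q].max().round(3),"z",P[q][:,2].mean().round(3),px[q].mean(0).round())
```

```text
[0.42521896 0.29437828 0.09659059] 0.06033775489611305
dn [3.5, 1.0, 91.6] [-0.1, 0.31, 0.17]
blank 166 (array([517.1, 350.3]), 94.2, 32.2, -13.9) [212. 175.]
blank 208 (array([428.7, 287.7]), 100.7, 36.9, 19.7) [191. 189.]
blank 75 (array([545.4, 341.2]), 33.2, 27.0, 35.7) [146. 200.]
blank 88 (array([399.1, 283.5]), 36.0, 20.6, 3.6) [161. 250.]
hop 258 X -0.003 Y 0.014 0.111 z 0.082 [50. 36. 25.]
hop 121 X -0.004 Y -0.12 -0.075 z 0.081 [85. 66. 48.]
hop 30 X -0.113 Y -0.008 0.006 z 0.162 [138. 112.  39.]
```

Request:
{"method": "move_arm", "body": {
  "rows": [
    [0.35, [3, 1, 40], [0, 0, 0]],
    [0.35, [3, 1, 75], [0, 0, 0]],
    [0.35, [3, 1, 88], [0, 0, 0]],
    [0.35, [3, 1, 91], [0, 0, 0]],
    [1, [3, 1, 91], [0, 0, 0]],
    [1, [3, 1, 91], [0, 0, 0]],
    [1, [3, 1, 91], [0, 0, 0]],
    [1, [3, 1, 91], [0, 0, 0]],
    [1, [3, 1, 91], [0, 0, 0]],
    [1, [3, 1, 91], [0, 0, 0]],
    [1, [3, 1, 91], [0, 0, 0]]
  ]
}}

```text
time_s: 33.5
ee_pos: [0.4284, 0.2946, 0.0066]
eef_rot: [0.988, 0.151, -0.002, -0.001]
force: [-0.7, -0.7, 7.0]
opening: 0.0276
gripper_force: 30.0
```

Request:
{"method": "move_arm", "body": {
  "rows": [
    [1, [0, 0, -20], [0, 0, 0]],
    [1, [0, 0, -60], [0, 0, 0]],
    [1, [0, 0, -100], [0, 0, 0]],
    [1, [0, 0, -140], [0, 0, 0]],
    [1, [0, 0, -180], [0, 0, 0]],
    [1, [0, 0, -225], [0, 0, 0]],
    [1, [0, 0, -225], [0, 0, 0]]
  ]
}}

```text
time_s: 34.08
ee_pos: [0.4315, 0.2958, 0.2383]
eef_rot: [0.988, 0.151, 0.002, -0.002]
force: [1.0, 0.5, 0.7]
opening: 0.0277
gripper_force: 30.0
```

Run:
```python
from h import *
p,r,st=now();print(p,st["opening"])
seq([("hop",hop(-.05,-.0,.23),down(-6.4)),("rel",hop(-.05,0,.142),down(-6.4))])
```

```text
[0.43150671 0.29576475 0.23828148] 0.027742032208164697
hop [73.9, 367.2, 7.2] [-0.02, -0.43, -66.19]
rel [0.0, 0.0, 88.0] [0.0, 0.0, 0.0]
```

Request:
{"method": "move_arm", "body": {
  "rows": [
    [1, [74, 367, 7], [0, 0, -66.2]],
    [1, [74, 367, 7], [0, 0, -66.2]],
    [1, [74, 367, 7], [0, 0, -66.2]],
    [1, [74, 367, 7], [0, 0, -66.2]],
    [1, [74, 367, 7], [0, 0, -66.2]],
    [1, [74, 367, 7], [0, 0, -66.2]],
    [1, [74, 367, 7], [0, 0, -66.2]],
    [1, [74, 367, 7], [0, 0, -66.2]],
    [1, [74, 367, 7], [0, 0, -66.2]],
    [1, [74, 367, 7], [0, 0, -66.2]],
    [1, [74, 367, 7], [0, 0, -66.2]],
    [1, [74, 367, 7], [0, 0, -66.2]]
  ]
}}

```text
time_s: 35.08
ee_pos: [0.6095, -0.0348, 0.2218]
eef_rot: [0.746, 0.666, -0.002, -0.002]
force: [-0.6, 0.3, -0.6]
opening: 0.0279
gripper_force: 30.0
```

Run:
```python
from h import *
p,r,st=now();print(p,st["opening"])
seq([("rel",hop(-.05,-.012,.145),down(-6.4)),("up",hop(-.05,-.012,.235),down(-6.4)),("C",(.5177,.3555,.10),down(77.5))])
```

```text
[ 0.6094598  -0.03478218  0.2218457 ] 0.0278548253805787
rel [-9.4, 2.7, 76.8] [-0.38, 0.01, -0.15]
up [0.0, 0.0, -90.0] [0.0, 0.0, 0.0]
C [387.0, -136.9, 135.0] [0.0, 0.0, -83.9]
```

Request:
{"method": "move_arm", "body": {
  "rows": [
    [1, [-9, 3, 30], [0, 0, 0]],
    [1, [-9, 3, 60], [0, 0, 0]],
    [1, [-9, 3, 76], [0, 0, 0]],
    [1, [-9, 3, 76], [0, 0, 0]],
    [0.5, [-9, 3, 76], [0, 0, 0]],
    [0.5, [-9, 3, 76], [0, 0, 0]],
    [0.5, [-9, 3, 76], [0, 0, 0]],
    [0.5, [-9, 3, 76], [0, 0, 0]],
    [0.4, [-9, 3, 40], [0, 0, 0]],
    [0.4, [-9, 3, 0], [0, 0, 0]],
    [0.4, [-9, 3, -14], [0, 0, 0]],
    [0.4, [-9, 3, -14], [0, 0, 0]]
  ]
}}

```text
time_s: 36.08
ee_pos: [0.6134, -0.0431, 0.242]
eef_rot: [0.746, 0.666, 0.001, 0.001]
force: [0.6, -0.0, -0.9]
opening: 0.0554
gripper_force: 0.0
```

Request:
{"method": "move_arm", "body": {
  "rows": [
    [0.35, [150, -53, 0], [0, 0, -30]],
    [0.35, [150, -53, 0], [0, 0, -30]],
    [0.35, [150, -53, 0], [0, 0, -30]],
    [0.35, [150, -53, 0], [0, 0, -30]],
    [0.35, [387, -137, 90], [0, 0, -84]],
    [0.35, [387, -137, 90], [0, 0, -84]],
    [0.35, [387, -137, 90], [0, 0, -84]],
    [0.35, [387, -137, 90], [0, 0, -84]],
    [0.35, [387, -137, 90], [0, 0, -84]],
    [0.35, [387, -137, 90], [0, 0, -84]],
    [0.35, [387, -137, 90], [0, 0, -84]],
    [0.35, [387, -137, 90], [0, 0, -84]]
  ]
}}

```text
time_s: 37.08
ee_pos: [0.5156, 0.3598, 0.1448]
eef_rot: [0.103, 0.995, -0.001, -0.004]
force: [0.6, -1.1, -0.9]
opening: 0.0606
gripper_force: 0.0
```

```bash
cat >> h.py <<'E'
def hopper(t,P):
    a=np.radians(HY);d=P-HO;X=d[...,0]*np.cos(a)+d[...,1]*np.sin(a);Y=-d[...,0]*np.sin(a)+d[...,1]*np.cos(a)
    px=t["pixels"].astype(int);m=(X>-.12)&(X<.03)&(abs(Y)<.125)&(P[...,2]>.05)&(P[...,2]<.19)&(px[...,0]>px[...,2]+15)
    k,l,st_,c=cv2.connectedComponentsWithStats(m.astype(np.uint8))
    for i in range(1,k):
        if st_[i,4]>15: q=l==i; print("hop",st_[i,4],"X",X[q].mean().round(3),"Y",Y[q].min().round(3),Y[q].max().round(3),"z",P[q][:,2].mean().round(3),P[q][:,2].max().round(3),px[q].mean(0).round())
E
python3 - <<'E'
from h import *
p,r,st=now();print(p,st["opening"],np.degrees(st["joint_pos"]).round())
s,P=snap("side"); blobs(s,P)
t,P=snap("top"); blobs(t,P); hopper(t,P)
seq([("over",(.5177,.3555,.10),down(77.5)),("dn",(.5177,.3555,.006),down(77.5))])
E
```

```text
[0.5156455 0.3598372 0.1448406] 0.060616126336989894 [ 31.  32.  85.   0.  63. -48.]
blank 195 (array([517.8, 351.5]), 95.1, 36.0, -13.9) [212. 175.]
blank 76 (array([488.4, 361.6]), 37.7, 23.4, -13.6) [139. 219.]
hop 558 X -0.007 Y -0.063 0.113 z 0.088 0.111 [54. 39. 26.]
hop 135 X -0.004 Y -0.124 -0.075 z 0.08 0.097 [85. 66. 48.]
hop 31 X -0.113 Y -0.008 0.006 z 0.162 0.168 [140. 114.  39.]
over [-1.2, -1.7, 46.4] [-0.11, -0.36, 0.26]
dn [0.0, 0.0, 94.0] [0.0, 0.0, 0.0]
```

Request:
{"method": "move_arm", "body": {
  "rows": [
    [0.35, [-2, -2, 40], [0, 0, 0]],
    [0.35, [-2, -2, 80], [0, 0, 0]],
    [0.35, [-2, -2, 115], [0, 0, 0]],
    [0.35, [-2, -2, 134], [0, 0, 0]],
    [0.35, [-2, -2, 138], [0, 0, 0]],
    [1, [-2, -2, 138], [0, 0, 0]],
    [1, [-2, -2, 138], [0, 0, 0]],
    [1, [-2, -2, 138], [0, 0, 0]],
    [1, [-2, -2, 138], [0, 0, 0]],
    [1, [-2, -2, 138], [0, 0, 0]],
    [1, [-2, -2, 138], [0, 0, 0]],
    [1, [-2, -2, 138], [0, 0, 0]]
  ]
}}

```text
time_s: 38.18
ee_pos: [0.5193, 0.3548, 0.0104]
eef_rot: [0.108, 0.994, 0.0, -0.002]
force: [-0.8, -0.8, 7.1]
opening: 0.0278
gripper_force: 30.0
```

Request:
{"method": "move_arm", "body": {
  "rows": [
    [1, [0, 0, -20], [0, 0, 0]],
    [1, [0, 0, -60], [0, 0, 0]],
    [1, [0, 0, -100], [0, 0, 0]],
    [1, [0, 0, -140], [0, 0, 0]],
    [1, [0, 0, -180], [0, 0, 0]],
    [1, [0, 0, -228], [0, 0, 0]],
    [1, [0, 0, -228], [0, 0, 0]]
  ]
}}

```text
time_s: 38.77
ee_pos: [0.5221, 0.3557, 0.2454]
eef_rot: [0.108, 0.994, 0.003, 0.002]
force: [0.9, 0.3, 0.2]
opening: 0.028
gripper_force: 30.0
```

Run:
```python
from h import *
p,r,st=now();print(p,st["opening"])
seq([("hop",hop(-.05,.04,.235),down(-6.4)),("rel",hop(-.05,.04,.145),down(-6.4))])
```

```text
[0.52210593 0.35574389 0.24537842] 0.027987344793489275
hop [-166.9, -320.1, 8.8] [0.4, -0.15, 84.0]
rel [0.0, 0.0, 90.0] [0.0, 0.0, 0.0]
```

Request:
{"method": "move_arm", "body": {
  "rows": [
    [1, [-167, -320, 5], [0, 0, 84]],
    [1, [-167, -320, 5], [0, 0, 84]],
    [1, [-167, -320, 5], [0, 0, 84]],
    [1, [-167, -320, 5], [0, 0, 84]],
    [1, [-167, -320, 5], [0, 0, 84]],
    [1, [-167, -320, 5], [0, 0, 84]],
    [1, [-167, -320, 5], [0, 0, 84]],
    [1, [-167, -320, 5], [0, 0, 84]],
    [1, [-167, -320, 5], [0, 0, 84]],
    [1, [-167, -320, 5], [0, 0, 84]],
    [1, [-167, -320, 5], [0, 0, 84]],
    [1, [-167, -320, 5], [0, 0, 84]]
  ]
}}

```text
time_s: 39.77
ee_pos: [0.6143, 0.0054, 0.2313]
eef_rot: [0.748, 0.664, -0.002, -0.002]
force: [-0.6, -1.0, -1.0]
opening: 0.028
gripper_force: 30.0
```

Run:
```python
from h import *
p,r,st=now();print(p,st["opening"])
seq([("rel",hop(-.05,.04,.150),down(-6.4))])
```

```text
[0.61430845 0.00537834 0.23125705] 0.027975571286927122
rel [2.2, 2.3, 81.2] [-0.35, 0.02, -0.46]
```

Request:
{"method": "move_arm", "body": {
  "rows": [
    [1, [2, 2, 30], [0, 0, 0]],
    [1, [2, 2, 65], [0, 0, 0]],
    [1, [2, 2, 80], [0, 0, 0]],
    [1, [2, 2, 80], [0, 0, 0]],
    [0.5, [2, 2, 80], [0, 0, 0]],
    [0.5, [2, 2, 80], [0, 0, 0]],
    [0.5, [2, 2, 80], [0, 0, 0]],
    [0.5, [2, 2, 80], [0, 0, 0]],
    [0.4, [2, 2, 40], [0, 0, 0]],
    [0.4, [2, 2, 0], [0, 0, 0]],
    [0.4, [2, 2, -20], [0, 0, 0]],
    [0.4, [2, 2, -20], [0, 0, 0]]
  ]
}}

```text
time_s: 40.77
ee_pos: [0.6189, 0.0078, 0.258]
eef_rot: [0.745, 0.667, 0.001, 0.001]
force: [-0.3, -0.3, 0.7]
opening: 0.0556
gripper_force: 0.0
```

Run:
```python
from h import *
p,r,st=now();print(p,st["opening"])
seq([("over",(.535,-.0268,.26),down(-96.4)),("dn",(.535,-.0268,.127),down(-96.4))])
```

```text
[0.61886286 0.00777122 0.25803122] 0.05563116713269502
over [-43.7, -79.5, -2.3] [0.18, -0.2, 90.0]
dn [0.0, 0.0, 133.0] [0.0, 0.0, 0.0]
```

Request:
{"method": "move_arm", "body": {
  "rows": [
    [0.5, [200, -120, -20], [0, 0, 84]],
    [0.5, [200, -120, -20], [0, 0, 84]],
    [0.5, [200, -120, -20], [0, 0, 84]],
    [0.5, [200, -120, -20], [0, 0, 84]],
    [0.5, [200, -120, -20], [0, 0, 84]],
    [0.5, [200, -120, -20], [0, 0, 84]],
    [0.5, [200, -120, -20], [0, 0, 84]],
    [0.5, [200, -120, -20], [0, 0, 84]],
    [0.5, [200, -120, -20], [0, 0, 84]],
    [0.5, [200, -120, -20], [0, 0, 84]],
    [0.5, [200, -120, -20], [0, 0, 84]],
    [0.5, [200, -120, -20], [0, 0, 84]]
  ]
}}

```text
time_s: 41.77
ee_pos: [0.5198, 0.22, 0.2722]
eef_rot: [1.0, -0.007, -0.003, -0.0]
force: [-0.1, 0.7, -0.2]
opening: 0.0463
gripper_force: 0.0
```

Run:
```python
from h import *
p,r,st=now();print(p,st["opening"])
t,P=snap("top"); blobs(t,P); hopper(t,P)
s,P=snap("side"); blobs(s,P)
seq([("over",(.535,-.0268,.26),down(-96.4)),("dn",(.535,-.0268,.127),down(-96.4))])
```

```text
[0.51975817 0.21998485 0.27216016] 0.04632266359495617
hop 754 X -0.017 Y -0.063 0.114 z 0.102 0.136 [64. 45. 30.]
hop 136 X -0.004 Y -0.124 -0.075 z 0.08 0.095 [92. 72. 53.]
hop 32 X -0.112 Y -0.008 0.006 z 0.162 0.169 [149. 122.  44.]
over [17.6, 246.6, 12.0] [0.0, 0.31, 5.87]
dn [0.0, 0.0, 133.0] [0.0, 0.0, 0.0]
```

All three blanks and the balls are in the trough, and none are left on the bench. Now the tab.

Request:
{"method": "move_arm", "body": {
  "rows": [
    [0.55, [17.5, 246.5, 12], [0, 0, 5.9]],
    [0.55, [17.5, 246.5, 12], [0, 0, 5.9]],
    [0.55, [17.5, 246.5, 12], [0, 0, 5.9]],
    [0.55, [17.5, 246.5, 12], [0, 0, 5.9]],
    [0.55, [17.5, 246.5, 12], [0, 0, 5.9]],
    [0.55, [17.5, 246.5, 12], [0, 0, 5.9]],
    [0.55, [17.5, 246.5, 12], [0, 0, 5.9]],
    [0.55, [17.5, 246.5, 12], [0, 0, 5.9]],
    [0.55, [17.5, 246.5, 12], [0, 0, 5.9]]
  ]
}}

```text
time_s: 42.62
ee_pos: [0.5355, -0.0264, 0.2601]
eef_rot: [0.999, -0.054, -0.003, -0.0]
force: [0.5, 0.4, -1.3]
opening: 0.0417
gripper_force: 0.0
```

Run:
```python
from h import *
p,r,st=now();print(p,st["opening"])
seq([("dn",(.535,-.0268,.1275),down(-96.4))])
```

```text
[ 0.53553372 -0.02637452  0.26012145] 0.0417173841946627
dn [0.2, 0.5, 132.6] [0.0, 0.31, 0.22]
```

Request:
{"method": "move_arm", "body": {
  "rows": [
    [0.55, [0, 0.5, 40], [0, 0, 0.2]],
    [0.55, [0, 0.5, 80], [0, 0, 0.2]],
    [0.55, [0, 0.5, 115], [0, 0, 0.2]],
    [0.55, [0, 0.5, 132], [0, 0, 0.2]],
    [1, [0, 0.5, 132], [0, 0, 0.2]],
    [1, [0, 0.5, 132], [0, 0, 0.2]],
    [1, [0, 0.5, 132], [0, 0, 0.2]],
    [1, [0, 0.5, 132], [0, 0, 0.2]],
    [1, [0, 0.5, 132], [0, 0, 0.2]],
    [1, [0, 0.5, 132], [0, 0, 0.2]],
    [1, [0, 0.5, 132], [0, 0, 0.2]]
  ],
  "squeeze": 25
}}

```text
time_s: 43.53
ee_pos: [0.5356, -0.0269, 0.1296]
eef_rot: [0.998, -0.057, -0.001, -0.0]
force: [-1.2, 3.6, 7.2]
opening: 0.0136
gripper_force: 25.0
```

Request:
{"method": "move_arm", "body": {
  "rows": [
    [1, [6.6, 0, -8.3], [0, 0, 0]],
    [1, [14.7, 0, -17.1], [0, 0, 0]],
    [1, [23.6, 0, -25.3], [0, 0, 0]],
    [1, [33, 0, -32.8], [0, 0, 0]],
    [1, [43, 0, -39.4], [0, 0, 0]],
    [1, [53.6, 0, -45.3], [0, 0, 0]],
    [1, [53.6, 0, -45.3], [0, 0, 0]]
  ]
}}

```text
time_s: 44.12
ee_pos: [0.5896, -0.0328, 0.1736]
eef_rot: [0.998, -0.057, -0.003, -0.0]
force: [5.1, 3.6, -5.2]
opening: 0.0135
gripper_force: 25.0
```

Request:
{"method": "move_arm", "body": {
  "rows": [
    [1, [5.5, 0, -2.5], [0, 0, 0]],
    [1, [11, 0, -5], [0, 0, 0]],
    [1, [22, 0, -9], [0, 0, 0]],
    [1, [32.5, 0, -12], [0, 0, 0]],
    [1, [39.8, 0, -13.5], [0, 0, 0]],
    [1, [41.5, 0, -13.7], [0, 0, 0]],
    [1, [41.5, 0, -13.7], [0, 0, 0]]
  ]
}}

```text
time_s: 44.7
ee_pos: [0.6297, -0.0372, 0.1868]
eef_rot: [0.998, -0.057, -0.003, -0.001]
force: [0.0, 4.4, -5.6]
opening: 0.0141
gripper_force: 25.0
```

```bash
cat >> h.py <<'E'
def panel(P,s):
    a=np.radians(HY);d=P-HO;X=d[...,0]*np.cos(a)+d[...,1]*np.sin(a);Y=-d[...,0]*np.sin(a)+d[...,1]*np.cos(a)
    px=s["pixels"].astype(int); f=(P[...,2]>.06)&(P[...,2]<.195)&(abs(X)<.03)&(abs(Y)<.13)&(abs(Y)>.03)&(px.max(-1)-px.min(-1)<25)
    if f.sum()>20: print("panel",f.sum(),np.polyfit(P[f][:,2]-.04,X[f],1).round(4))
E
python3 - <<'E'
from h import *
p,r,st=now();print(p,st["force"],st["opening"])
for n in("side","top"):
    s,P=snap(n); panel(P,s)
s=dict(np.load("pics/side0.npz"));panel(cloud(s),s); s=dict(np.load("pics/top0.npz"));panel(cloud(s),s)
E
```

```text
[ 0.62970109 -0.03720785  0.18679841] [ 0.03276953  4.3953163  -5.59860852] 0.014138337494862818
panel 631 [-0.0547 -0.0018]
panel 164 [-0.0488  0.0013]
panel 703 [-0.0553 -0.0016]
panel 846 [-0.0548  0.0007]
```

Request:
{"method": "move_arm", "body": {
  "rows": [
    [1, [3, 0, -0.5], [0, 0, 0]],
    [1, [6, 0, -0.5], [0, 0, 0]],
    [1, [9, 0, -0.5], [0, 0, 0]],
    [1, [10, 0, -0.5], [0, 0, 0]],
    [1, [11, 0, -0.5], [0, 0, 0]],
    [1, [11, 0, -0.5], [0, 0, 0]]
  ]
}}

```text
time_s: 45.3
ee_pos: [0.6396, -0.0383, 0.1883]
eef_rot: [0.998, -0.057, -0.004, -0.001]
force: [-9.5, 5.6, 6.7]
opening: 0.0137
gripper_force: 25.0
```

Run:
```python
from h import *
p,r,st=now();print(p,st["force"],st["opening"])
for n in("side","top"):
    s,P=snap(n); panel(P,s)
```

```text
[ 0.63956767 -0.03830904  0.1882628 ] [-9.54161584  5.58456395  6.67191458] 0.013736177132772852
panel 729 [ 0.0019 -0.0017]
panel 219 [-0.0017  0.0006]
```

Request:
{"method": "move_arm", "body": {
  "rows": [
    [1, [1.5, 0, 0], [0, 0, 0]],
    [1, [3, 0, 0], [0, 0, 0]],
    [1, [3, 0, 0], [0, 0, 0]]
  ]
}}

```text
time_s: 45.65
ee_pos: [0.6396, -0.0383, 0.1882]
eef_rot: [0.998, -0.056, -0.008, -0.001]
force: [-27.1, 7.3, 16.6]
opening: 0.0137
gripper_force: 25.0
```

Request:
{"method": "move_arm", "body": {
  "rows": [
    [1, [-2.5, 0, 0], [0, 0, 0]],
    [0.5, [-2.5, 0, 0], [0, 0, 0]],
    [0.5, [-2.5, 0, 0], [0, 0, 0]],
    [0.5, [-2.5, 0, 0], [0, 0, 0]],
    [0.5, [-2.5, 0, 0], [0, 0, 0]],
    [0.5, [-2.5, 0, 0], [0, 0, 0]],
    [0.5, [-2.5, 0, -30], [0, 0, 0]],
    [0.5, [-2.5, 0, -70], [0, 0, 0]],
    [0.5, [-40, 0, -110], [0, 0, 0]],
    [0.5, [-80, 0, -130], [0, 0, 0]],
    [0.5, [-120, 0, -130], [0, 0, 0]],
    [0.5, [-120, 0, -130], [0, 0, 0]]
  ]
}}

```text
time_s: 46.65
ee_pos: [0.5219, -0.0255, 0.3199]
eef_rot: [0.998, -0.057, -0.002, 0.0]
force: [-0.6, 0.0, -0.6]
opening: 0.046
gripper_force: 0.0
```

Request:
{"method": "move_arm", "body": {
  "rows": [
    [0.5, [-60, -200, 0], [0, 0, 0]],
    [0.5, [-60, -200, 0], [0, 0, 0]],
    [0.5, [-60, -200, 0], [0, 0, 0]],
    [0.5, [-60, -200, 0], [0, 0, 0]],
    [0.5, [-60, -200, 0], [0, 0, 0]],
    [0.5, [-60, -200, 0], [0, 0, 0]],
    [0.5, [-60, -200, 0], [0, 0, 0]]
  ]
}}

```text
time_s: 47.23
ee_pos: [0.4877, 0.1812, 0.318]
eef_rot: [0.998, -0.055, -0.003, 0.0]
force: [0.2, -0.3, -0.3]
opening: 0.0466
gripper_force: 0.0
```

Run:
```python
from h import *
print(now()[0])
for n in("side","top"):
    s,P=snap(n); panel(P,s); blobs(s,P)
    z=P[...,2]; hsv=cv2.cvtColor(s["pixels"],cv2.COLOR_RGB2HSV).astype(int)
    m=(z>.113)&(z<.14)&(np.hypot(P[...,0]-.474,P[...,1]+.265)<.06); print("rim",m.sum(),rect(P[m]),np.median(z[m]))
    m=(z>.024)&(z<.042)&(np.hypot(P[...,0]-.421,P[...,1]+.016)<.08)&(hsv[...,1]<60); print("cap",m.sum(),rect(P[m]),np.median(z[m]))
    s0=dict(np.load(f"pics/{n}0.npz")); d=np.abs(s["pixels"].astype(int)-s0["pixels"]).sum(-1); P0=cloud(s0)
    for nm,x,y in(("glue",.65,.3),("tin",.63,-.37),("sander",.52,-.43)): k=(np.hypot(P0[...,0]-x,P0[...,1]-y)<.08)&(P0[...,2]>.01); print(nm,k.sum(),P0[k].mean(0).round(3) if k.any() else 0,np.median(d[k]) if k.any() else 0)
```

```text
[0.48768447 0.18120276 0.31803922]
panel 814 [ 0.0007 -0.0016]
rim 381 (array([ 472.2, -266.5]), 97.8, 88.5, -67.6) 0.11957948537153285
cap 786 (array([421.3, -17.4]), 123.2, 117.2, 56.8) 0.03206283339890781
glue 644 [0.694 0.289 0.085] 2.0
tin 1381 [ 0.664 -0.393  0.071] 2.0
sander 942 [ 0.541 -0.475  0.027] 2.0
panel 1029 [-0.0006  0.0006]
rim 274 (array([ 473.5, -262.3]), 96.5, 87.8, -64.9) 0.12128016248506823
cap 1248 (array([423.1, -14.1]), 120.0, 118.1, 49.0) 0.03402348798064747
glue 568 [0.693 0.299 0.103] 60.0
tin 842 [ 0.665 -0.369  0.078] 76.0
sander 636 [ 0.548 -0.463  0.028] 60.0
```

```bash
python3 -c "from rig import arm; print(arm.close_job())"
```

```text
the job is handed in; nothing more can be done
None
```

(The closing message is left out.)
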